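# Set up the welding fixture: park the keeper pin, scrape the plate, stack the collars

## Robot

A 6-joint arm with a two-finger parallel gripper is mounted at the origin on the work surface. World frame = base frame: x ahead of the robot, y to its left, z up, the work surface at z = 0. Lengths are in m, angles in rad, forces in N, time in s.
With the tool pointing down it reaches from about 0.375 to 0.9 m from the base axis. Payload 3.1 kg.
Tool frame: the origin (TCP) lies between the finger pads; the fingertips stand 22 mm ahead of it and the grasp point (between the pads) lies 3 mm ahead of it; z points along the fingers, y is the line along which they close (so a half turn about z gives the same grasp; the last joint's range is limited). The gripper opens to 87 mm and grips with 3 to 60 N. Pads are 19 mm wide; open, the fingers measure 117 mm over their backs; the gripper's body (75 mm by 190 mm) begins 51 mm behind the grasp point.
Start: joints at [1.111, 0.527, 1.433, -0, 1.181, -0.178], TCP at [0.173, 0.601, 0.245] pointing down, gripper open.
Joint ranges: [-3.08, 3.08], [-0.75, 2.2], [0.22, 2.44], [-1.43, 4.57], [0, 2.65], [-2.85, 2.85]. Speed limits (rad/s): [2.79, 2.79, 3.14, 3.14, 3.14, 3.14].

## Interface

Orientations are given as a 3x3 rotation matrix whose columns are the frame's x, y, z axes.
In Python, from workcell import ctrl gives the robot as it stands.
- The arm moves only by the shell command python3 -m crank 'ROWS' [FORCE]. ROWS is JSON, a list of rows, each an object of numbers: "dx", "dy", "dz": the shift along the tool's x, y, z in m; "rx", "ry", "rz": the turn, a rotation vector about the tool's x, y, z in rad; "jaw": the opening, from 0 (shut) to 1 (fully open). A call has 1 to 5 rows; each row is the pose to reach, as a shift and turn from the pose commanded when the call began, along the tool's axes at that moment; what a row does not reach only later rows make up. A row lasts 1/10 s, in which the tool goes at most 50 mm and 8.59 degrees, less where a joint would pass 70% of its speed; a pose out of reach is approached as far as the arm can. A call with a gripper value outside its range is refused whole. The fingers move at their own pace and stop on an object; FORCE is the grip in N (left out, the last holds). Time passes only in rows, so rows that repeat a pose let the fingers close. It gives the time, the measured TCP pose, the force, the opening and the grip force at its end, in the units of the state.
- ctrl.state(): the state, without advancing time (a new reading comes with each control period).
- ctrl.capture(name): name is "scene" or "top" or "wrist"; returns (picture, depth): 384x512x3 uint8, blue, green, red; 384x512 float32, m along the optical axis (not along the pixel's ray), 0 where there is no reading.
- ctrl.camera_model(name): a dict with "intrinsics" (3x3 intrinsics, pixels), "dist_coeffs" ([k1, k2, p1, p2, k3] as OpenCV has them; the pictures are not rectified), "extrinsics" (4x4, takes a point from world to camera coordinates); the wrist camera has in their place "tool_from_camera" (4x4, takes a point from camera to tool coordinates, whose origin is the TCP and whose axes are the flange's). Camera axes: x right, y up, looking along -z (the intrinsics and any distortion apply to the point x, -y, -z); pixel columns grow to the right and rows downward; lengths in m; the calibration is good to about 2 mm. A picture is of the moment at which its call begins: read the wrist's pose just before it. camera_model takes no time and is no camera call.
- ctrl.sign_off(): hands the job in; it is judged then, once.
Trained networks look in the newest picture that a camera, given by its name, has taken for a name from the list of things; names that differ only in an ending like _2 or _b are one class to them, and where a whole thing is asked for, a point or a joint stands for the part that bears it (a point fixed in the world has none). Each returns a list of dicts, best first, with "confidence" (0 to 1); they miss things now and then, are a little off and sometimes report something else, mostly with a low value. They report only what shows in the picture. A call takes as long as a camera call. They do not tell look-alikes from the thing itself.
- ctrl.find_in(camera, name): "point" ([column, row] in pixels, amid what is visible of it).
The state is a dict: "clock": time; "joints": joint angles; "joint_vel": joint speeds; "joint_torque": joint torques, N m; "ee_pos": TCP position; "ee_rot": TCP orientation; "force": force on the tool from outside, world axes, zero at the start; "ft_torque": the same for the moment, N m; "opening": finger opening in m; "gripper_force": force on a finger pad.
Only numpy, scipy, OpenCV 4.12 (cv2) and the standard library are available. Lean on these libraries where they do the work, as an engineer would, in place of code of your own. Each camera call takes 0.05 s, during which the arm holds its last target. There are 200 camera calls.

## Task

Set up the welding fixture: draw the red-handled keeper pin up out of the hollow post and park it upright in the notch of the green bracket, sitting fully down and well into the notch; then, with the orange scraper block and never with the fingers, push all the loose offcuts along the plate and over its open edge into the blue chip tray. Only when the plate is clear, thread all the collars that are there onto the post, widest at the bottom and narrowest on top, each fully home, and stand the scraper upright back on its black mat. Leave the paste tin, the hammer and the cardboard box as they are.

Things in the scene. Friction and masses are not known exactly. Their poses are not given: they have to be found in the camera images.
- fixture: fixed welding fixture: steel plate 220 mm (its x) by 300 mm (its y), top face 50 mm above the bench; origin on the bench under the plate's centre, z up; yaw varies. The brass post stands at y = +80 mm. Yellow fences 12 mm high along both x sides (inner faces at x = -103 and +103 mm) run from y = -150 to +40 mm. Offcuts start between y = -128 and -17 mm, |x| under 83 mm.
- plate_edge (a point): middle of the plate's open edge, on its top face (at the fixture's y = -150 mm; axes as the fixture's). Beyond it, towards -y, and lower, is the blue open chip tray: inside 242 mm (x, centred) by 78 mm (y), floor 46 mm below this point, walls 15 mm below this point.
- post_foot (a point): point on the plate's top face, on the axis of the brass post (axes as the fixture's). The post is 25 mm in outer diameter, its top 70 mm above this point and chamfered, with an open 16 mm bore down to this point.
- pin: keeper pin: steel shank 13 mm across, 65 mm long, tapered foot; above it a flange 40 mm across, 8 mm thick; on that a red grip tab 36 mm (its x) by 14 mm (its y) by 36 mm tall. Origin at the centre of the flange's underside, z up along the tab; 150 g. It starts in the post's bore, flange resting on the post's top (so no collar can go on), yaw within 0.8 rad of the fixture's.
- bracket: fixed green parking bracket: two prongs 12 mm thick and 45 mm long, top faces 85 mm above the bench, 17 mm apart, open towards the bracket's -x and closed by an upright at its +x end; 53 mm wide. Origin on the bench under the middle of the prongs, z up. The pin hangs in it by its flange.
- notch (a point): where the pin's origin belongs when parked: on the slot's centre line, level with the prongs' top faces, 12 mm to +x of the bracket's origin and 10.5 mm from the slot's closed end (axes as the bracket's); free to enter along +x
- scraper: scraper block: aluminium foot 110 mm (its x) by 30 mm (its y) by 14 mm tall, orange handle block on it 60 mm (x) by 22 mm (y), up to 84 mm above the underside; origin at the centre of the underside, z up; 300 g
- scraper_mat: fixed black rubber mat 170 mm (its x) by 100 mm (its y), 3 mm thick; origin on the bench under its centre; the scraper starts on it
- collar_1: blue-painted steel ring, 68 mm across, 30 mm bore, 16 mm thick; origin at the ring's centre (8 mm above its underside), z along its axis. May be absent.
- collar_2: copper ring, 60 mm across, 30 mm bore, 16 mm thick; origin at the ring's centre (8 mm above its underside), z along its axis. May be absent.
- collar_3: brass ring, 52 mm across, 30 mm bore, 16 mm thick; origin at the ring's centre (8 mm above its underside), z along its axis. May be absent.
- collar_4: bright aluminium ring, 44 mm across, 30 mm bore, 16 mm thick; origin at the ring's centre (8 mm above its underside), z along its axis. May be absent.
- offcut_1: loose metal offcut about 16 to 28 mm across and 8 to 14 mm tall; origin at its underside as it lies at the start, z up. May be absent.
- offcut_2: loose metal offcut about 16 to 28 mm across and 8 to 14 mm tall; origin at its underside as it lies at the start, z up. May be absent.
- offcut_3: loose metal offcut about 16 to 28 mm across and 8 to 14 mm tall; origin at its underside as it lies at the start, z up. May be absent.
- offcut_4: loose metal offcut about 16 to 28 mm across and 8 to 14 mm tall; origin at its underside as it lies at the start, z up. May be absent.
- offcut_5: loose metal offcut about 16 to 28 mm across and 8 to 14 mm tall; origin at its underside as it lies at the start, z up. May be absent.
- paste_tin: white and green tin with a yellow cap (welding paste), 70 mm across, 70 mm tall, a bystander; origin at its foot
- hammer: chipping hammer lying on the bench, 260 mm long, along its x, a bystander
- disc_box: cardboard box 120 x 120 x 50 mm, a bystander; origin at the centre of its underside
There are look-alikes about, which are no part of the job. What is shaped like the collar_2 but pink or turquoise is not meant.

How it is judged:
On the way, in this order (a step that is already met when the one before it is completed fails the run):
1. the keeper pin is parked in the bracket's notch, flange down on the prongs (horizontal distance between pin and notch below 0.012 m and z of pin in the frame of notch between -0.004 and 0.004 m and angle between pin's own z axis and vertical below 0.12 rad), for 0.2 s.
2. the scraper's foot is down on the plate (z of scraper in the frame of post_foot between -0.005 and 0.012 m and x of scraper in the frame of fixture between -0.11 and 0.11 m and y of scraper in the frame of fixture between -0.16 and 0.15 m), for 0.1 s.
3. every offcut lies in the chip tray, with no collar on the post yet (height (world z) of each of offcut_1, offcut_2, offcut_3, offcut_4, offcut_5 below 0.045 m and y of offcut_1 in the frame of fixture between -0.235 and -0.145 m and x of offcut_1 in the frame of fixture between -0.126 and 0.126 m and y of offcut_2 in the frame of fixture between -0.235 and -0.145 m and x of offcut_2 in the frame of fixture between -0.126 and 0.126 m and y of offcut_3 in the frame of fixture between -0.235 and -0.145 m and x of offcut_3 in the frame of fixture between -0.126 and 0.126 m and y of offcut_4 in the frame of fixture between -0.235 and -0.145 m and x of offcut_4 in the frame of fixture between -0.126 and 0.126 m and y of offcut_5 in the frame of fixture between -0.235 and -0.145 m and x of offcut_5 in the frame of fixture between -0.126 and 0.126 m and horizontal distance between each of collar_1, collar_2, collar_3, collar_4 and post_foot above 0.05 m), for 0.2 s.
At the end, for the whole second after the job is handed in: pin within 12 mm of the notch point, flange down within 4 mm, upright; all offcuts in the chip tray; all collars present on the post within 5 mm of its axis, flat, fully home (3 mm), widest lowest to narrowest on top; scraper upright on its mat within 45 mm of its centre; all at rest (all of step 1 and height (world z) of each of offcut_1, offcut_2, offcut_3, offcut_4, offcut_5 below 0.045 m and y of offcut_1 in the frame of fixture between -0.235 and -0.145 m and x of offcut_1 in the frame of fixture between -0.126 and 0.126 m and y of offcut_2 in the frame of fixture between -0.235 and -0.145 m and x of offcut_2 in the frame of fixture between -0.126 and 0.126 m and y of offcut_3 in the frame of fixture between -0.235 and -0.145 m and x of offcut_3 in the frame of fixture between -0.126 and 0.126 m and y of offcut_4 in the frame of fixture between -0.235 and -0.145 m and x of offcut_4 in the frame of fixture between -0.126 and 0.126 m and y of offcut_5 in the frame of fixture between -0.235 and -0.145 m and x of offcut_5 in the frame of fixture between -0.126 and 0.126 m and horizontal distance between each of collar_1, collar_2, collar_3, collar_4 and post_foot below 0.005 m and angle between the z axis of each of collar_1, collar_2, collar_3, collar_4 and the z axis of post_foot, either way round below 0.1 rad and (z of collar_1 in the frame of post_foot between 0.005 and 0.011 m or z of collar_1 in the frame of post_foot between 0.021 and 0.027 m or z of collar_1 in the frame of post_foot between 0.037 and 0.043 m or z of collar_1 in the frame of post_foot between 0.053 and 0.059 m) and ((angle between collar_1's own z axis and vertical below 0.1 rad and z of collar_2 in the frame of collar_1 above 0.01 m) or (angle between collar_1's own z axis and vertical above 3.04 rad and z of collar_2 in the frame of collar_1 below -0.01 m)) and ((angle between collar_1's own z axis and vertical below 0.1 rad and z of collar_3 in the frame of collar_1 above 0.01 m) or (angle between collar_1's own z axis and vertical above 3.04 rad and z of collar_3 in the frame of collar_1 below -0.01 m)) and ((angle between collar_1's own z axis and vertical below 0.1 rad and z of collar_4 in the frame of collar_1 above 0.01 m) or (angle between collar_1's own z axis and vertical above 3.04 rad and z of collar_4 in the frame of collar_1 below -0.01 m)) and (z of collar_2 in the frame of post_foot between 0.005 and 0.011 m or z of collar_2 in the frame of post_foot between 0.021 and 0.027 m or z of collar_2 in the frame of post_foot between 0.037 and 0.043 m or z of collar_2 in the frame of post_foot between 0.053 and 0.059 m) and ((angle between collar_2's own z axis and vertical below 0.1 rad and z of collar_3 in the frame of collar_2 above 0.01 m) or (angle between collar_2's own z axis and vertical above 3.04 rad and z of collar_3 in the frame of collar_2 below -0.01 m)) and ((angle between collar_2's own z axis and vertical below 0.1 rad and z of collar_4 in the frame of collar_2 above 0.01 m) or (angle between collar_2's own z axis and vertical above 3.04 rad and z of collar_4 in the frame of collar_2 below -0.01 m)) and (z of collar_3 in the frame of post_foot between 0.005 and 0.011 m or z of collar_3 in the frame of post_foot between 0.021 and 0.027 m or z of collar_3 in the frame of post_foot between 0.037 and 0.043 m or z of collar_3 in the frame of post_foot between 0.053 and 0.059 m) and ((angle between collar_3's own z axis and vertical below 0.1 rad and z of collar_4 in the frame of collar_3 above 0.01 m) or (angle between collar_3's own z axis and vertical above 3.04 rad and z of collar_4 in the frame of collar_3 below -0.01 m)) and (z of collar_4 in the frame of post_foot between 0.005 and 0.011 m or z of collar_4 in the frame of post_foot between 0.021 and 0.027 m or z of collar_4 in the frame of post_foot between 0.037 and 0.043 m or z of collar_4 in the frame of post_foot between 0.053 and 0.059 m) and horizontal distance between scraper and scraper_mat below 0.045 m and angle between scraper's own z axis and vertical below 0.1 rad and height (world z) of scraper between 0 and 0.008 m and linear speed of each of pin, scraper, collar_1, collar_2, collar_3, collar_4, offcut_1, offcut_2, offcut_3, offcut_4, offcut_5 below 0.02 m/s); the robot touches nothing.
It fails at once if a bystander (paste tin, hammer, cardboard box) is moved by more than 30 mm (distance of any of paste_tin, hammer, disc_box from where it was at the start of the episode above 0.03 m).
It fails at once if the fingers push an offcut (contact force between the fingers and offcut_1 above 1 N or contact force between the fingers and offcut_2 above 1 N or contact force between the fingers and offcut_3 above 1 N or contact force between the fingers and offcut_4 above 1 N or contact force between the fingers and offcut_5 above 1 N).
Of collar_1, collar_2, collar_3, collar_4 only 2 to 4 are there at a start; the rules pass over those that are not, and their reading is None.
Of offcut_1, offcut_2, offcut_3, offcut_4, offcut_5 only 3 to 5 are there at a start; the rules pass over those that are not, and their reading is None.
At some moment in a run one of collar_1, collar_2, collar_3, collar_4, scraper may be knocked a few centimetres aside while the robot is not near it.
It also fails if it takes over 210 s, if anything falls off the work surface, if the arm or the gripper's body presses on something with over 40 N, if the wrist force passes 120 N, or if a joint passes its speed limit or range.

## Working session

There is one attempt and no reset: what is moved stays moved. The work goes in short steps, Python scripts to look and compute and a shell command to move; the robot and the scene stay as the last step left them, time stands still between calls to the robot, and variables do not carry over. Pictures are saved under pics/ and viewed, at most 14 in all, crops included, and the job is handed in when it is done.

```bash
ls; mkdir -p pics; cat > h.py <<'E'
import numpy as np, cv2
from workcell import ctrl
def snap(n,f=None):
    s=ctrl.state(); im,d=ctrl.capture(n); m=ctrl.camera_model(n)
    if f: cv2.imwrite('pics/'+f,im)
    if 'extrinsics' in m: T=np.linalg.inv(np.array(m['extrinsics']))
    else:
        A=np.eye(4);A[:3,:3]=s['ee_rot'];A[:3,3]=s['ee_pos'];T=A@np.array(m['tool_from_camera'])
    return im,d,(np.array(m['intrinsics'],float),np.array(m['dist_coeffs'],float),T)
def rays(c,pts):
    K,D,T=c
    u=cv2.undistortPoints(np.array(pts,float).reshape(-1,1,2),K,D).reshape(-1,2)
    return T[:3,3],np.c_[u[:,0],-u[:,1],-np.ones(len(u))]@T[:3,:3].T
def atz(c,pts,z):
    o,r=rays(c,pts); return o+r*((z-o[2])/r[:,2])[:,None]
def cloud(c,d):
    h,w=d.shape; g=np.stack(np.meshgrid(np.arange(w),np.arange(h)),-1).reshape(-1,2)
    o,r=rays(c,g); return (o+r*d.reshape(-1,1)).reshape(h,w,3)
def proj(c,P):
    K,D,T=c; W=np.linalg.inv(T); p=np.atleast_2d(P)@W[:3,:3].T+W[:3,3]
    return cv2.projectPoints((p*[1,-1,-1]).reshape(-1,1,3),np.zeros(3),np.zeros(3),K,D)[0].reshape(-1,2)
E
python3 - <<'E'
from h import *
import json
for n in('top','scene'):
    im,d,c=snap(n,n+'0.png'); print(n,c[2].round(3).tolist(),c[0].round(0).tolist()); P=cloud(c,d)
    for k in['fixture','post_foot','pin','bracket','notch','scraper','scraper_mat','collar_1','offcut_1','paste_tin','hammer','disc_box']:
        r=ctrl.find_in(n,k); print(k,[(np.round(q['point']).tolist(),round(q['confidence'],2),P[int(q['point'][1]),int(q['point'][0])].round(3).tolist()) for q in r])
print(ctrl.state()['clock'], np.round(ctrl.state()['ee_rot'],3).tolist(), ctrl.state()['force'])
E
```

```text
pics
top [[0.016, 0.989, -0.144, 0.423], [-1.0, 0.013, -0.021, 0.039], [-0.019, 0.145, 0.989, 1.302], [0.0, 0.0, 0.0, 1.0]] [[442.0, 0.0, 251.0], [0.0, 442.0, 186.0], [0.0, 0.0, 1.0]]
fixture [([313.0, 206.0], 0.73, [0.553, -0.11, 0.051]), ([341.0, 214.0], 0.59, [0.531, -0.19, 0.054])]
post_foot [([317.0, 207.0], 0.77, [0.55, -0.12, 0.055])]
pin [([273.0, 208.0], 0.49, [0.535, 0.004, 0.163]), ([315.0, 208.0], 0.34, [0.548, -0.118, 0.05])]
bracket [([226.0, 206.0], 0.72, [0.554, 0.141, 0.006])]
notch [([226.0, 203.0], 0.85, [0.563, 0.138, 0.008])]
scraper [([422.0, 241.0], 0.83, [0.457, -0.42, 0.028])]
scraper_mat [([414.0, 241.0], 0.66, [0.458, -0.41, 0.0])]
collar_1 [([132.0, 245.0], 0.66, [0.436, 0.411, 0.013]), ([130.0, 199.0], 0.63, [0.567, 0.423, 0.017]), ([170.0, 199.0], 0.59, [0.569, 0.304, 0.008])]
offcut_1 [([332.0, 197.0], 0.61, [0.577, -0.167, 0.05]), ([323.0, 223.0], 0.51, [0.505, -0.137, 0.055]), ([315.0, 187.0], 0.49, [0.605, -0.114, 0.065]), ([253.0, 138.0], 0.47, [0.754, 0.061, 0.022])]
paste_tin [([178.0, 141.0], 0.84, [0.733, 0.278, 0.069]), ([400.0, 156.0], 0.25, [
[... 917 characters left out ...]
 212.0], 0.75, [0.55, 0.409, 0.002]), ([347.0, 191.0], 0.73, [0.436, 0.408, 0.002]), ([377.0, 203.0], 0.46, [0.486, 0.517, 0.011]), ([204.0, 189.0], 0.19, [0.579, -0.122, 0.05])]
offcut_1 [([192.0, 178.0], 0.57, [0.525, -0.186, 0.053]), ([125.0, 208.0], 0.3, [0.725, -0.369, 0.052]), ([238.0, 166.0], 0.16, [0.543, 0.003, 0.149])]
paste_tin [([309.0, 240.0], 0.86, [0.769, 0.279, 0.072]), ([126.0, 210.0], 0.3, [0.735, -0.358, 0.049])]
hammer [([241.0, 236.0], 0.73, [0.755, 0.057, 0.027]), ([190.0, 177.0], 0.49, [0.525, -0.189, 0.058])]
disc_box [([126.0, 208.0], 0.94, [0.726, -0.364, 0.054])]
1.3 [[-0.961, 0.277, -0.0], [0.277, 0.961, -0.0], [0.0, -0.0, -1.0]] [0.11444537 0.3390867  0.16231357]
```

```bash
python3 - <<'E'
import cv2
for n in('top','scene'):
    im=cv2.imread(f'pics/{n}0.png'); im=im[100:290,70:470] if n=='top' else im[110:280,90:410]
    cv2.imwrite(f'pics/{n}0c.png',cv2.resize(im,None,fx=2 if n=='top' else 2.4,fy=2 if n=='top' else 2.4,interpolation=cv2.INTER_CUBIC))
E
```

```text
(no output)
```

View pics/top0c.png

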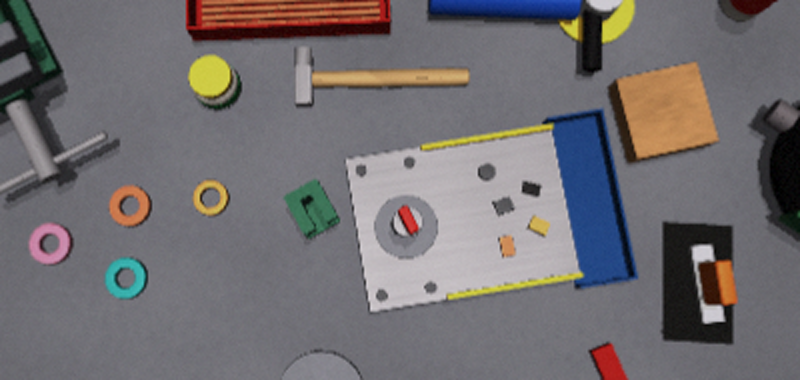

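View pics/scene0c.png

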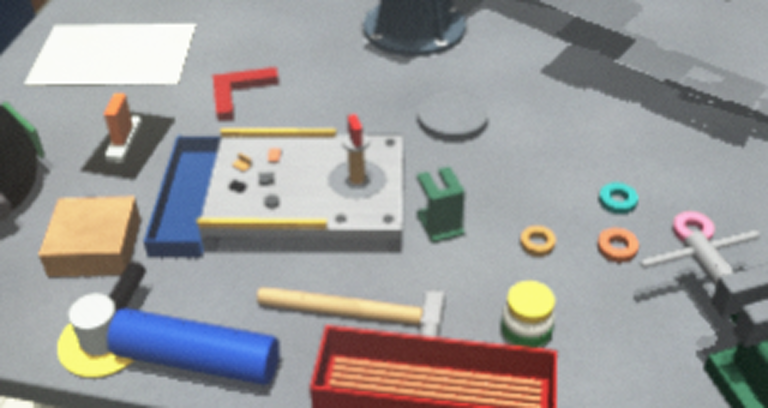

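```bash
cat >> h.py <<'E'
def go(x,y,z,a_deg=None):
    s=ctrl.state(); R=np.array(s['ee_rot']); d=R.T@(np.array([x,y,z])-s['ee_pos'])
    a=np.degrees(np.arctan2(R[1,1],R[0,1])); 
    rz=0 if a_deg is None else (a-a_deg+90)%180-90
    print('d',d.round(4),'rz',round(np.radians(rz),4),'a',round(a,2),'tilt',(R[:2,2]*1000).round(1),'j6',round(s['joints'][5],2))
E
python3 - <<'E'
from h import *
m=ctrl.camera_model('wrist'); print(np.round(m['tool_from_camera'],3).tolist(),np.round(m['intrinsics']).tolist())
go(.5,.03,.34,90)
E
```

```text
[[-0.0, 0.968, 0.252, 0.068], [1.0, 0.0, 0.0, -0.0], [0.0, 0.252, -0.968, -0.14], [0.0, 0.0, 0.0, 1.0]] [[268.0, 0.0, 253.0], [0.0, 268.0, 189.0], [0.0, 0.0, 1.0]]
d [-0.4721 -0.4576 -0.0955] rz -0.2808 a 73.91 tilt [-0. -0.] j6 -0.18
```

```bash
R='python3 -m crank'
$R '[{"dx":-0.157,"dy":-0.153,"dz":-0.095},{"dx":-0.157,"dy":-0.153,"dz":-0.095},{"dx":-0.157,"dy":-0.153,"dz":-0.095},{"dx":-0.157,"dy":-0.153,"dz":-0.095},{"dx":-0.157,"dy":-0.153,"dz":-0.095}]' >/dev/null
$R '[{"dx":-0.157,"dy":-0.153},{"dx":-0.157,"dy":-0.153},{"dx":-0.157,"dy":-0.153},{"dx":-0.157,"dy":-0.153},{"dx":-0.157,"dy":-0.153}]' >/dev/null
$R '[{"dx":-0.157,"dy":-0.153,"rz":-0.281},{"dx":-0.157,"dy":-0.153,"rz":-0.281},{"dx":-0.157,"dy":-0.153,"rz":-0.281},{"dx":-0.157,"dy":-0.153,"rz":-0.281},{"dx":-0.157,"dy":-0.153,"rz":-0.281}]'
python3 -m crank '[{"dx":0},{"dx":0}]'
python3 - <<'E'
from h import *
go(.5,.03,.34,90)
im,d,c=snap('wrist','w1.png'); np.savez('w1.npz',d=d,T=c[2]); P=cloud(c,d)
for k in['pin','notch','bracket','post_foot','plate_edge','offcut_1','scraper']:
    r=ctrl.find_in('wrist',k); print(k,[(np.round(q['point']).tolist(),round(q['confidence'],2),P[int(q['point'][1]),int(q['point'][0])].round(3).tolist()) for q in r])
cv2.imwrite('pics/w1b.png',cv2.resize(im,(800,600)))
E
```

```text
d [-0.4721 -0.4576 -0.0955] rz -0.2808 a 73.91 tilt [-0. -0.] j6 -0.18
pin []
notch []
bracket []
post_foot []
plate_edge []
offcut_1 []
scraper []validation failed for argument at $[0]...
validation failed for argument at $[0]...
validation failed for argument at $[0]...
validation failed for argument at $[0]...
```

View pics/w1b.png

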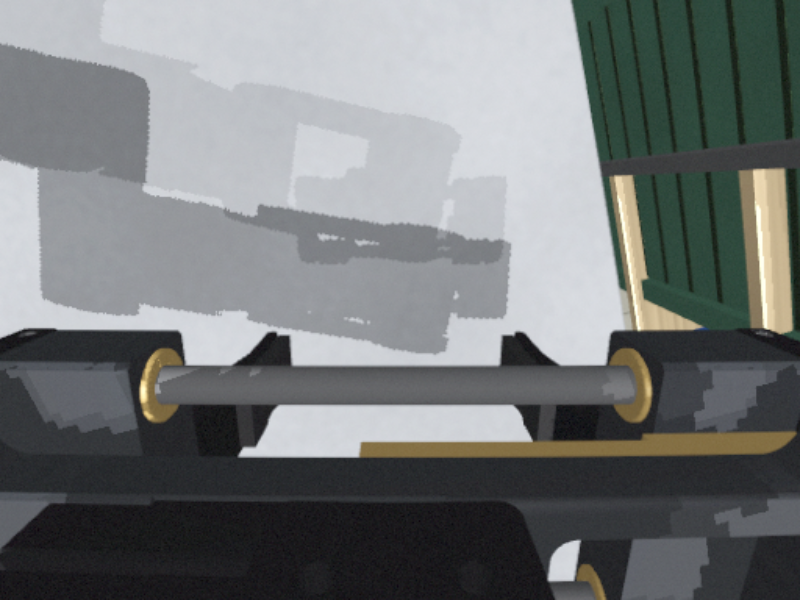

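```bash

python3 -m crank '[{"dx":-0.04,"dy":-0.03,"dz":-0.03,"rx":0,"ry":0,"rz":0,"jaw":1},{"dx":-0.08,"dy":-0.06,"dz":-0.06,"rx":0,"ry":0,"rz":0,"jaw":1},{"dx":-0.12,"dy":-0.09,"dz":-0.09,"rx":0,"ry":0,"rz":0,"jaw":1},{"dx":-0.16,"dy":-0.12,"dz":-0.115,"rx":0,"ry":0,"rz":0,"jaw":1},{"dx":-0.2,"dy":-0.15,"dz":-0.115,"rx":0,"ry":0,"rz":0,"jaw":1}]'
python3 -m crank '[{"dx":-0.04,"dy":-0.03,"dz":0,"rx":0,"ry":0,"rz":0,"jaw":1},{"dx":-0.08,"dy":-0.06,"dz":0,"rx":0,"ry":0,"rz":0,"jaw":1},{"dx":-0.12,"dy":-0.09,"dz":0,"rx":0,"ry":0,"rz":0,"jaw":1},{"dx":-0.16,"dy":-0.12,"dz":0,"rx":0,"ry":0,"rz":0,"jaw":1},{"dx":-0.2,"dy":-0.15,"dz":0,"rx":0,"ry":0,"rz":0,"jaw":1}]'
python3 -m crank '[{"dx":-0.04,"dy":-0.03,"dz":0,"rx":0,"ry":0,"rz":-0.1,"jaw":1},{"dx":-0.08,"dy":-0.07,"dz":0,"rx":0,"ry":0,"rz":-0.2,"jaw":1},{"dx":-0.12,"dy":-0.11,"dz":0,"rx":0,"ry":0,"rz":-0.281,"jaw":1},{"dx":-0.16,"dy":-0.14,"dz":0,"rx":0,"ry":0,"rz":-0.281,"jaw":1},{"dx":-0.2,"dy":-0.17,"dz":0,"rx":0,"ry":0,"rz":-0.281,"jaw":1}]'
python3 -m crank '[{"dx":0,"dy":0,"dz":0,"rx":0,"ry":0,"rz":0,"jaw":1},{"dx":0,"dy":0,"dz":0,"rx":0,"ry":0,"rz":0,"jaw":1}]'
cat > look.py <<'E'
import sys
from h import *
def look(f,names,crop=None):
    im,d,c=snap('wrist',f+'.png'); np.savez(f+'.npz',d=d,K=c[0],D=c[1],T=c[2],im=im); P=cloud(c,d)
    for k in names:
        r=ctrl.find_in('wrist',k); print(k,[(np.round(q['point']).tolist(),round(q['confidence'],2),P[int(q['point'][1]),int(q['point'][0])].round(3).tolist()) for q in r])
    return im,d,c,P
E
python3 - <<'E'
from look import *
go(.64,-.04,.36,90)
im,*_=look('w2',['pin','notch','bracket','post_foot','plate_edge','offcut_1'])
cv2.imwrite('pics/w2b.png',cv2.resize(im,(800,600)))
E
```

```text
clock: 2.2
ee_pos: [0.3083, 0.4231, 0.3571]
ee_rot: [[-0.961, 0.276, 0.004], [0.276, 0.961, 0.004], [-0.003, 0.005, -1.0]]
force: [1.2, -0.4, -0.6]
opening: 0.0868
gripper_force: 0.0
clock: 2.7
ee_pos: [0.4584, 0.222, 0.3547]
ee_rot: [[-0.961, 0.277, 0.001], [0.277, 0.961, 0.0], [-0.001, 0.001, -1.0]]
force: [1.3, 0.6, 0.7]
opening: 0.0876
gripper_force: 0.0
clock: 3.2
ee_pos: [0.5954, 0.0135, 0.3545]
ee_rot: [[-1.0, 0.0, 0.0], [0.0, 1.0, 0.0], [-0.0, 0.0, -1.0]]
force: [-0.6, 0.3, 0.1]
opening: 0.0868
gripper_force: 0.0
clock: 3.4
ee_pos: [0.5949, 0.0144, 0.3537]
ee_rot: [[-1.0, 0.002, -0.001], [0.002, 1.0, 0.001], [0.001, 0.001, -1.0]]
force: [-0.0, -0.3, -0.4]
opening: 0.0871
gripper_force: 0.0
d [-0.0452 -0.0543 -0.0064] rz -0.0023 a 89.87 tilt [-1.3  0.7] j6 -1.73
pin [([241.0, 120.0], 0.69, [0.527, -0.0, 0.164])]
notch [([328.0, 138.0], 0.74, [0.557, 0.148, 0.009])]
bracket [([327.0, 137.0], 0.76, [0.551, 0.124, 0.085])]
post_foot [([164.0, 143.0], 0.66, [0.561, -0.129, 0.059]), ([179.0, 128.0], 0.61, [0.54, -0.108, 0.049])]
plate_edge [([179.0, 127.0], 0.95, [0.536, -0.105, 0.052])]
offcut_1 [([155.0, 104.0], 0.63, [0.502, -0.139, 0.057]), ([130.0, 124.0], 0.59, [0.531, -0.185, 0.054]), ([178.0, 168.0], 0.53, [0.602, -0.111, 0.059]), ([162.0, 144.0], 0.51, [0.563, -0.132, 0.06]), ([242.0, 117.0], 0.2, [0.524, -0.0, 0.162])]
```

View pics/w2b.png

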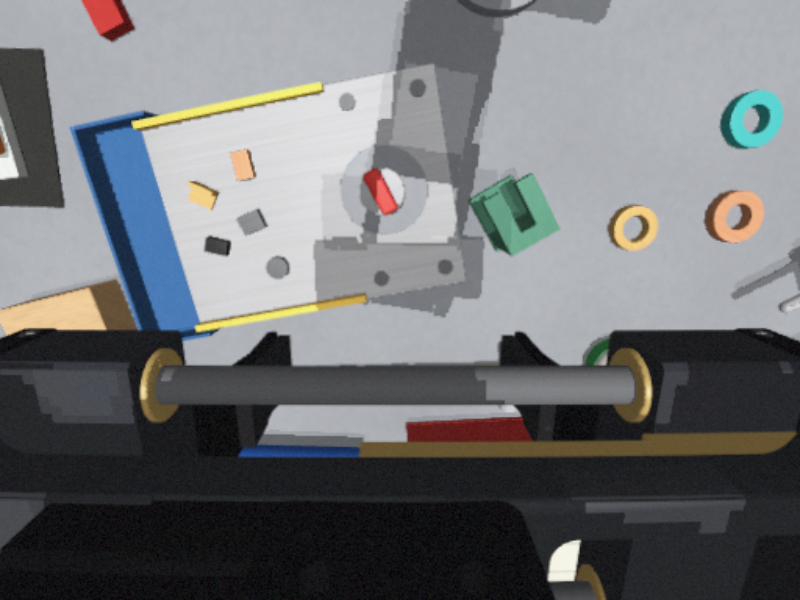

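```bash
cat >> h.py <<'E'
def load(f):
    z=np.load(f+'.npz'); return z['im'],z['d'],(z['K'],z['D'],z['T'])
def rect(p): # min-area rect, xy points -> centre(mm), sizes(mm), angle of each
    (c,s,a)=cv2.minAreaRect((p[:,:2]*1000).astype(np.float32)); return np.round(c,1),np.round(s,1),round(a,1)
def sel(P,x0,x1,y0,y1,z0,z1):
    Q=P.reshape(-1,3); return Q[(Q[:,0]>x0)&(Q[:,0]<x1)&(Q[:,1]>y0)&(Q[:,1]<y1)&(Q[:,2]>z0)&(Q[:,2]<z1)]
E
python3 - <<'E'
from h import *
im,d,c=load('w2'); P=cloud(c,d)
q=sel(P,.4,.7,-.3,.2,.04,.06); print('plate',len(q),np.median(q[:,2]),rect(q))
for z in [(.03,.075),(.078,.092),(.092,.13)]:
    q=sel(P,.48,.64,.09,.2,*z); print('br',z,len(q),q.mean(0).round(4) if len(q) else '',rect(q) if len(q)>5 else '', np.median(q[:,2]))
for z in [(.10,.115),(.118,.14),(.15,.175)]:
    q=sel(P,.47,.6,-.06,.06,*z); print('pin',z,len(q),q.mean(0).round(4) if len(q) else '',rect(q) if len(q)>5 else '',np.median(q[:,2]))
# orthophoto z=0.085 of bracket/pin
def ortho(x0,x1,y0,y1,z,s=2500):
    X,Y=np.meshgrid(np.arange(y1,y0,-1/s),np.arange(x1,x0,-1/s)); pts=np.stack([Y,X,np.full_like(X,z)],-1).reshape(-1,3)
    m=proj(c,pts).reshape(*X.shape,2).astype(np.float32); return cv2.remap(im,m,None,cv2.INTER_CUBIC)
a=ortho(.5,.62,.08,.2,.085); b=ortho(.47,.59,-.06,.06,.164)
cv2.imwrite('pics/o2.png',np.hstack([a,b]))
E
```

```text
plate 23715 0.04991270783002655 (array([537. , -39.8]), array([219.9, 376.6]), 10.1)
br (0.03, 0.075) 120 [0.5693 0.134  0.0555] (array([553.5, 135.4]), array([60.2, 52.1]), 30.3) 0.055263735107180745
br (0.078, 0.092) 1155 [0.5547 0.1367 0.0845] (array([553.8, 136.2]), array([61.3, 53.1]), 30.5) 0.08466820610031606
br (0.092, 0.13) 0   nan
pin (0.1, 0.115) 0   nan
pin (0.118, 0.14) 348 [0.5296 0.0025 0.1275] (array([529.6,   1.5]), array([34.9, 38.8]), 19.4) 0.12742038401453107
pin (0.15, 0.175) 337 [0.53   0.0018 0.1631] (array([530.2,   1.8]), array([34.9, 14.1]), 28.8) 0.16323717151061895
  return _methods._mean(a, axis=axis, dtype=dtype,
  ret = ret.dtype.type(ret / rcount)
```

View pics/o2.png

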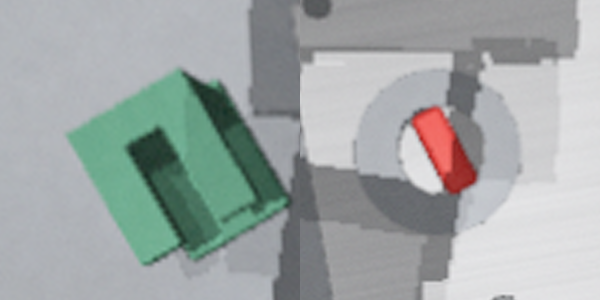

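```bash
python3 - <<'E'
from h import *
go(.5300,.0018,.20,118.8)
E
```

```text
d [ 0.0643 -0.0147  0.1547] rz -0.5007 a 90.11 tilt [ 0.3 -0. ] j6 -1.73
```

```bash

python3 -m crank '[{"dx":0.02,"dy":-0.004,"dz":0.03,"rx":0,"ry":0,"rz":-0.12,"jaw":1},{"dx":0.04,"dy":-0.01,"dz":0.06,"rx":0,"ry":0,"rz":-0.25,"jaw":1},{"dx":0.06,"dy":-0.0147,"dz":0.09,"rx":0,"ry":0,"rz":-0.38,"jaw":1},{"dx":0.0643,"dy":-0.0147,"dz":0.12,"rx":0,"ry":0,"rz":-0.5,"jaw":1},{"dx":0.0643,"dy":-0.0147,"dz":0.155,"rx":0,"ry":0,"rz":-0.5,"jaw":1}]' >/dev/null
python3 -m crank '[{"dx":0,"dy":0,"dz":0,"rx":0,"ry":0,"rz":0,"jaw":0.5},{"dx":0,"dy":0,"dz":0,"rx":0,"ry":0,"rz":0,"jaw":0.5},{"dx":0,"dy":0,"dz":0,"rx":0,"ry":0,"rz":0,"jaw":0.5}]'
python3 - <<'E'
from look import *
go(.5300,.0018,.153,118.8)
im,d,c,P=look('w3',['pin'])
q=sel(P,.47,.6,-.06,.06,.15,.175); print(len(q),rect(q))
q=sel(P,.48,.64,.09,.2,.078,.092); print(len(q),rect(q),np.median(q[:,2]))
E
```

```text
clock: 4.55
ee_pos: [0.532, 0.0008, 0.2011]
ee_rot: [[-0.877, -0.48, 0.004], [-0.48, 0.877, -0.001], [-0.003, -0.003, -1.0]]
force: [0.3, 0.4, 0.5]
opening: 0.0701
gripper_force: 0.0
d [0.0014 0.002  0.0481] rz -0.002 a 118.69 tilt [ 3.8 -0.8] j6 -2.28
pin [([253.0, 198.0], 0.72, [0.518, -0.008, 0.164])]
887 (array([5.275e+02, 4.000e-01]), array([31. , 13.8]), 28.8)
0 (array([0., 0.]), array([0., 0.]), 0.0) nan
  return _methods._mean(a, axis=axis, dtype=dtype,
  ret = ret.dtype.type(ret / rcount)
```

```bash

python3 -m crank '[{"dx":0.0014,"dy":0.001,"dz":0.015,"rx":0,"ry":0,"rz":0,"jaw":0.5},{"dx":0.0014,"dy":0.001,"dz":0.03,"rx":0,"ry":0,"rz":0,"jaw":0.5},{"dx":0.0014,"dy":0.001,"dz":0.04,"rx":0,"ry":0,"rz":0,"jaw":0.5},{"dx":0.0014,"dy":0.001,"dz":0.047,"rx":0,"ry":0,"rz":0,"jaw":0.5},{"dx":0.0014,"dy":0.001,"dz":0.047,"rx":0,"ry":0,"rz":0,"jaw":0.3}]' >/dev/null
python3 -m crank '[{"dx":0,"dy":0,"dz":0,"rx":0,"ry":0,"rz":0,"jaw":0},{"dx":0,"dy":0,"dz":0,"rx":0,"ry":0,"rz":0,"jaw":0},{"dx":0,"dy":0,"dz":0,"rx":0,"ry":0,"rz":0,"jaw":0},{"dx":0,"dy":0,"dz":0,"rx":0,"ry":0,"rz":0,"jaw":0},{"dx":0,"dy":0,"dz":0,"rx":0,"ry":0,"rz":0,"jaw":0}]' 30
python3 -m crank '[{"dx":0,"dy":0,"dz":0,"rx":0,"ry":0,"rz":0,"jaw":0},{"dx":0,"dy":0,"dz":0,"rx":0,"ry":0,"rz":0,"jaw":0}]' 30
python3 -c "
from h import *
go(.53,.0018,.153,118.8)"
```

```text
clock: 5.65
ee_pos: [0.5288, 0.001, 0.1527]
ee_rot: [[-0.877, -0.48, 0.0], [-0.48, 0.877, -0.0], [-0.0, -0.0, -1.0]]
force: [-1.0, 0.3, 2.5]
opening: 0.0136
gripper_force: 30.0
clock: 5.85
ee_pos: [0.5289, 0.001, 0.1527]
ee_rot: [[-0.877, -0.48, 0.0], [-0.48, 0.877, -0.0], [-0.0, -0.0, -1.0]]
force: [-1.0, -0.0, 4.1]
opening: 0.0136
gripper_force: 30.0
d [-0.0014  0.0002 -0.0003] rz -0.0024 a 118.66 tilt [ 0.5 -0. ] j6 -2.28
```

```bash

python3 -m crank '[{"dx":0,"dy":0,"dz":-0.02,"rx":0,"ry":0,"rz":0,"jaw":0},{"dx":0,"dy":0,"dz":-0.04,"rx":0,"ry":0,"rz":0,"jaw":0},{"dx":0,"dy":0,"dz":-0.06,"rx":0,"ry":0,"rz":0,"jaw":0},{"dx":0,"dy":0,"dz":-0.08,"rx":0,"ry":0,"rz":0,"jaw":0},{"dx":0,"dy":0,"dz":-0.08,"rx":0,"ry":0,"rz":0,"jaw":0}]'
python3 - <<'E'
from look import *
im,d,c,P=look('w4',['pin','bracket'])
q=sel(P,.45,.6,-.06,.06,.225,.26); print(len(q),rect(q),np.median(q[:,2]))
q=sel(P,.46,.65,.07,.22,.078,.092); print(len(q),len(q)and rect(q),np.median(q[:,2]))
go(.5572-.0011-.0009,.1382-.0008-.0005,.233)
E
```

```text
clock: 6.35
ee_pos: [0.5303, 0.0006, 0.2342]
ee_rot: [[-0.877, -0.48, 0.005], [-0.48, 0.877, -0.001], [-0.004, -0.004, -1.0]]
force: [-0.6, -0.3, -1.2]
opening: 0.014
gripper_force: 30.0
pin [([250.0, 218.0], 0.87, [0.517, -0.01, 0.238])]
bracket [([326.0, 206.0], 0.7, [0.528, 0.118, 0.005])]
1641 (array([532. ,  -3.9]), array([36.2, 31.6]), 8.2) 0.24365975142969398
0 0 nan
d [-0.0891  0.1061 -0.0019] rz 0.0 a 118.66 tilt [-2.2  0.4] j6 -2.28
  return _methods._mean(a, axis=axis, dtype=dtype,
  ret = ret.dtype.type(ret / rcount)
```

```bash

python3 -m crank '[{"dx":-0.02,"dy":0.024,"dz":0,"rx":0,"ry":0,"rz":0,"jaw":0},{"dx":-0.042,"dy":0.05,"dz":0,"rx":0,"ry":0,"rz":0,"jaw":0},{"dx":-0.064,"dy":0.076,"dz":0,"rx":0,"ry":0,"rz":0,"jaw":0},{"dx":-0.082,"dy":0.098,"dz":0,"rx":0,"ry":0,"rz":0,"jaw":0},{"dx":-0.089,"dy":0.106,"dz":0,"rx":0,"ry":0,"rz":0,"jaw":0}]' >/dev/null
python3 -m crank '[{"dx":0,"dy":0,"dz":0.03,"rx":0,"ry":0,"rz":0,"jaw":0},{"dx":0,"dy":0,"dz":0.03,"rx":0,"ry":0,"rz":0,"jaw":0},{"dx":0,"dy":0,"dz":0.03,"rx":0,"ry":0,"rz":0,"jaw":0}]'
python3 - <<'E'
from look import *
go(.5552,.1369,.203)
im,d,c=snap('wrist','w5.png')
a=cv2.resize(im[120:384,150:400],None,fx=2,fy=2,interpolation=2)
s,d,c=snap('scene'); p=proj(c,[.557,.138,.12])[0].astype(int); print(p)
b=cv2.resize(s[p[1]-40:p[1]+48,p[0]-40:p[0]+40],None,fx=6,fy=6,interpolation=2)
b=cv2.resize(b,(480,528))
cv2.imwrite('pics/w5c.png',np.hstack([a,b])[:,:800] if 0 else cv2.resize(np.hstack([a,b]),(784,424)))
E
```

```text
clock: 7.3
ee_pos: [0.5549, 0.136, 0.2011]
ee_rot: [[-0.878, -0.479, -0.004], [-0.479, 0.878, -0.001], [0.004, 0.001, -1.0]]
force: [-0.8, 0.1, -2.3]
opening: 0.0135
gripper_force: 30.0
d [-0.0007  0.0006 -0.0019] rz 0.0 a 118.63 tilt [-4.  -0.6] j6 -2.03
[274 179]
```

View pics/w5c.png

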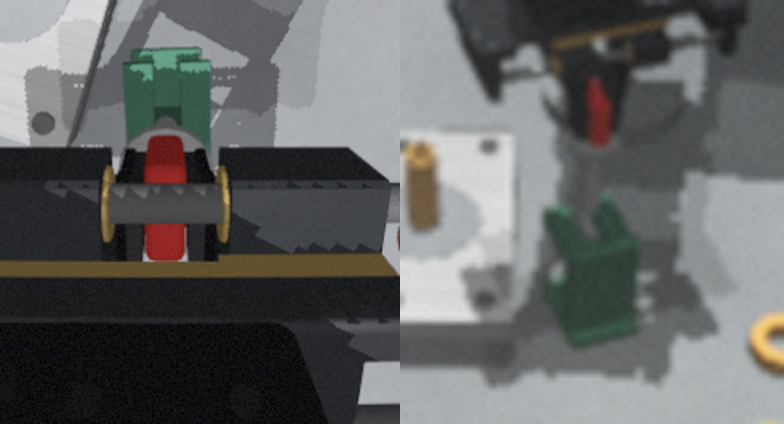

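```bash

python3 -m crank '[{"dx":-0.0005,"dy":0.0005,"dz":0.01,"rx":0,"ry":0,"rz":0,"jaw":0},{"dx":-0.0005,"dy":0.0005,"dz":0.02,"rx":0,"ry":0,"rz":0,"jaw":0},{"dx":-0.0005,"dy":0.0005,"dz":0.027,"rx":0,"ry":0,"rz":0,"jaw":0},{"dx":-0.0005,"dy":0.0005,"dz":0.034,"rx":0,"ry":0,"rz":0,"jaw":0},{"dx":-0.0005,"dy":0.0005,"dz":0.04,"rx":0,"ry":0,"rz":0,"jaw":0}]'
python3 -m crank '[{"dx":0,"dy":0,"dz":0.01,"rx":0,"ry":0,"rz":0,"jaw":0},{"dx":0,"dy":0,"dz":0.02,"rx":0,"ry":0,"rz":0,"jaw":0},{"dx":0,"dy":0,"dz":0.028,"rx":0,"ry":0,"rz":0,"jaw":0},{"dx":0,"dy":0,"dz":0.035,"rx":0,"ry":0,"rz":0,"jaw":0},{"dx":0,"dy":0,"dz":0.035,"rx":0,"ry":0,"rz":0,"jaw":0}]'
python3 -c "
from h import *
go(.5552,.1369,.118)"
```

```text
clock: 7.9
ee_pos: [0.556, 0.1373, 0.1615]
ee_rot: [[-0.878, -0.48, -0.001], [-0.48, 0.878, -0.0], [0.001, 0.0, -1.0]]
force: [-0.2, 0.0, -1.3]
opening: 0.0136
gripper_force: 30.0
clock: 8.4
ee_pos: [0.5554, 0.1373, 0.126]
ee_rot: [[-0.877, -0.48, -0.002], [-0.48, 0.878, -0.0], [0.002, 0.001, -1.0]]
force: [-0.0, -0.1, -2.1]
opening: 0.0142
gripper_force: 30.0
d [ 0.0004 -0.0002  0.008 ] rz 0.0 a 118.66 tilt [-2.5 -0.1] j6 -2.02
```

```bash

python3 -m crank '[{"dx":0,"dy":0,"dz":0.003,"rx":0,"ry":0,"rz":0,"jaw":0},{"dx":0,"dy":0,"dz":0.006,"rx":0,"ry":0,"rz":0,"jaw":0},{"dx":0,"dy":0,"dz":0.008,"rx":0,"ry":0,"rz":0,"jaw":0},{"dx":0,"dy":0,"dz":0.008,"rx":0,"ry":0,"rz":0,"jaw":0}]'
python3 -m crank '[{"dx":0,"dy":0,"dz":0,"rx":0,"ry":0,"rz":0,"jaw":0.3},{"dx":0,"dy":0,"dz":0,"rx":0,"ry":0,"rz":0,"jaw":0.5},{"dx":0,"dy":0,"dz":0,"rx":0,"ry":0,"rz":0,"jaw":0.5},{"dx":0,"dy":0,"dz":0,"rx":0,"ry":0,"rz":0,"jaw":0.5},{"dx":0,"dy":0,"dz":0,"rx":0,"ry":0,"rz":0,"jaw":0.5}]'
python3 -m crank '[{"dx":0,"dy":0,"dz":-0.03,"rx":0,"ry":0,"rz":0,"jaw":0.5},{"dx":0,"dy":0,"dz":-0.07,"rx":0,"ry":0,"rz":0,"jaw":0.5},{"dx":0,"dy":0,"dz":-0.12,"rx":0,"ry":0,"rz":0,"jaw":0.5},{"dx":0,"dy":0,"dz":-0.17,"rx":0,"ry":0,"rz":0,"jaw":0.5},{"dx":0,"dy":0,"dz":-0.22,"rx":0,"ry":0,"rz":0,"jaw":0.5}]' >/dev/null
python3 - <<'E'
from look import *
im,d,c,P=look('w6',['pin','notch'])
go(.6,-.38,.34,90)
for z in((.08,.105),(.11,.14)):
    q=sel(P,.5,.61,.09,.18,*z); print(len(q),len(q) and rect(q),np.median(q[:,2]))
m,d,c=snap('scene'); print(ctrl.find_in('scene','pin'));P=cloud(c,d)
q=sel(P,.5,.61,.09,.18,.11,.14); print(len(q),len(q) and rect(q),q[:,2].max())
m,d,c=snap('top'); P=cloud(c,d)
for z in((.0885,.105),(.11,.14)):
    q=sel(P,.5,.61,.09,.18,*z); print(len(q),len(q) and rect(q),np.median(q[:,2]))
for k in('scraper','collar_1'): print([(np.round(q['point']).tolist(),P[int(q['point'][1]),int(q['point'][0])].round(3).tolist()) for q in ctrl.find_in('top',k)])
E
```

```text
clock: 8.8
ee_pos: [0.5561, 0.1373, 0.1192]
ee_rot: [[-0.877, -0.48, -0.0], [-0.48, 0.877, -0.0], [0.0, 0.0, -1.0]]
force: [-0.8, -0.2, -2.2]
opening: 0.0135
gripper_force: 30.0
clock: 9.3
ee_pos: [0.5563, 0.1374, 0.1195]
ee_rot: [[-0.877, -0.48, 0.0], [-0.48, 0.877, 0.0], [-0.0, -0.0, -1.0]]
force: [0.2, 0.5, -0.1]
opening: 0.0412
gripper_force: 0.0
pin [([250.0, 167.0], 0.72, [0.552, 0.128, 0.127]), ([327.0, 205.0], 0.53, [0.566, 0.302, 0.0])]
notch [([253.0, 150.0], 0.72, [0.543, 0.127, 0.01]), ([105.0, 204.0], 0.31, [0.753, -0.06, 0.025])]
d [ 0.2117 -0.4741  0.004 ] rz 0.5004 a 118.67 tilt [9.9 0.5] j6 -2.02
1034 (array([553.2, 135.2]), array([61.2, 53. ]), 30.4) 0.08512529161996774
274 (array([557.3, 136.6]), array([35.2, 12.3]), 28.7) 0.12830084149780988
[{'point': [271.2, 184.0], 'confidence': 0.69}, {'point': [274.8, 198.0], 'confidence': 0.52}]
41 (array([560.9, 137.4]), array([37.7, 11.1]), 31.8) 0.13132567870046707
30 (array([547.2, 151.9]), array([19.6, 18.5]), 31.6) 0.09186251365089748
3 (array([555.2, 142.4]), array([5.9, 0.1]), 5.0) 0.12813711930664606
[([423.0, 241.0], [0.457, -0.416, 0.052]), ([316.0, 208.0], [0.545, -0.121, 0.047])]
[([132.0, 236.0], [0.459, 0.417, -0.004]), ([135.0, 199.0], [0.57, 0.409, 0.013]), ([91.0, 224.0], [0.423, 0.039, 1.302]), ([176.0, 135.0], [0.75, 0.284, 0.073])]
```

```bash

python3 -m crank '[{"dx":0.025,"dy":-0.04,"dz":0,"rx":0,"ry":0,"rz":0,"jaw":0.6},{"dx":0.052,"dy":-0.081,"dz":0,"rx":0,"ry":0,"rz":0,"jaw":0.6},{"dx":0.078,"dy":-0.122,"dz":0,"rx":0,"ry":0,"rz":0,"jaw":0.6},{"dx":0.104,"dy":-0.163,"dz":0,"rx":0,"ry":0,"rz":0,"jaw":0.6},{"dx":0.13,"dy":-0.204,"dz":0,"rx":0,"ry":0,"rz":0,"jaw":0.6}]' >/dev/null
python3 -m crank '[{"dx":0.027,"dy":-0.042,"dz":0,"rx":0,"ry":0,"rz":0.08,"jaw":0.6},{"dx":0.054,"dy":-0.085,"dz":0,"rx":0,"ry":0,"rz":0.16,"jaw":0.6},{"dx":0.082,"dy":-0.128,"dz":0,"rx":0,"ry":0,"rz":0.24,"jaw":0.6},{"dx":0.11,"dy":-0.171,"dz":0,"rx":0,"ry":0,"rz":0.32,"jaw":0.6},{"dx":0.14,"dy":-0.215,"dz":0,"rx":0,"ry":0,"rz":0.326,"jaw":0.6}]' >/dev/null
python3 -m crank '[{"dx":0,"dy":0,"dz":0,"rx":0,"ry":0,"rz":0,"jaw":0.6},{"dx":0,"dy":0,"dz":0,"rx":0,"ry":0,"rz":0,"jaw":0.6},{"dx":0,"dy":0,"dz":0,"rx":0,"ry":0,"rz":0,"jaw":0.6}]'
python3 - <<'E'
from look import *
im,d,c,P=look('w7',['scraper','scraper_mat'])
for z in((.01,.022),(.06,.1)):
    q=sel(P,.35,.57,-.55,-.3,*z); print(z,len(q),len(q) and rect(q),np.median(q[:,2]))
m=(im.max(-1)<75)&(P[:,:,2]<.012)&(P[:,:,2]>-.006)&(P[:,:,0]>.34)&(P[:,:,0]<.58)&(P[:,:,1]<-.33)&(P[:,:,1]>-.53)
print(m.sum(),rect(P[m]))
cv2.imwrite('pics/w7b.png',cv2.resize(im,(640,480)))
E
```

```text
clock: 11.5
ee_pos: [0.5206, -0.3519, 0.3379]
ee_rot: [[-0.985, -0.174, -0.002], [-0.174, 0.985, 0.003], [0.002, 0.003, -1.0]]
force: [-0.1, 0.4, -0.1]
opening: 0.0523
gripper_force: 0.0
scraper [([208.0, 110.0], 0.68, [0.452, -0.429, 0.088])]
scraper_mat [([225.0, 115.0], 0.89, [0.453, -0.414, 0.004])]
(0.01, 0.022) 641 (array([ 485.7, -425.1]), array([233.7, 167. ]), 89.7) 0.01675873690169316
(0.06, 0.1) 1197 (array([ 505.2, -479. ]), array([ 55.2, 185.6]), 43.9) 0.08617523985531844
4055 (array([ 460.1, -421.1]), array([ 98.2, 168.3]), 87.9)
```

View pics/w7b.png

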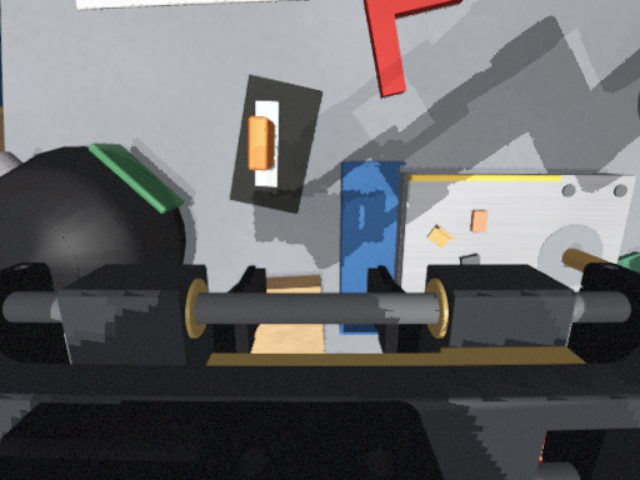

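```bash
python3 - <<'E'
from look import *
im,d,c=load('w7'); P=cloud(c,d); b,g,r=[im[:,:,i].astype(int) for i in range(3)]
roi=(P[:,:,0]>.36)&(P[:,:,0]<.56)&(P[:,:,1]<-.33)&(P[:,:,1]>-.52)
o=roi&(r-b>80); q=P[o]; print('handle',len(q),np.percentile(q[:,2],[2,50,95]).round(4)); q=q[q[:,2]>.08]; print(len(q),rect(q))
w=roi&(im.min(-1)>150)&(P[:,:,2]>.010)&(P[:,:,2]<.025); print('foot',w.sum(),rect(P[w]),np.median(P[w][:,2]))
m=roi&(im.max(-1)<75)&(P[:,:,2]<.012); m=cv2.morphologyEx(m.astype(np.uint8),cv2.MORPH_OPEN,np.ones((3,3)))>0
print('mat',rect(P[m]))
q=sel(P,.3,.75,-.9,-.48,.02,.5); print('obst',rect(q),q.min(0).round(3),q.max(0).round(3))
# offcuts
im,d,c=load('w2'); P=cloud(c,d); O=np.array([.544,-.0771]); t=np.radians(10.1); F=np.array([[np.cos(t),np.sin(t)],[-np.sin(t),np.cos(t)]])
for u,v in [(242,164),(202,194),(252,220),(217,246),(278,267)]:
    p=atz(c,[[u*.64,v*.64]],.058)[0]; print((F@(p[:2]-O)*1000).round(0), end=' ')
E
```

```text
handle 818 [0.0391 0.0863 0.0882]
671 (array([ 454.4, -402.8]), array([58.1, 76.3]), 7.2)
foot 567 (array([ 457.9, -429.7]), array([109.1,  29.2]), 6.6) 0.01683180313382565
mat (array([ 460.2, -421. ]), array([ 98.2, 168.2]), 88.0)
obst (array([ 571.7, -618.9]), array([232.3, 179.5]), 33.5) [ 0.489 -0.754  0.02 ] [ 0.718 -0.517  0.156]
[-50. -54.] [ -29. -102.] [  5. -58.] [  25. -102.] [ 58. -44.]
```

```bash
python3 - <<'E'
from look import *
im,d,c=load('w7'); P=cloud(c,d)
b,g,r=[im[:,:,i].astype(int) for i in range(3)]
q=P[(r-b>80)&(P[:,:,2]>.08)&(P[:,:,1]<-.41)&(P[:,:,0]<.5)];print(rect(q),len(q))
for z in((.02,.06),(.06,.1),(.1,.17)):
    q=sel(P,.3,.54,-.7,-.47,*z); print(z,len(q), q.min(0).round(3) if len(q) else '',q.max(0).round(3) if len(q) else '')
go(.458,-.4297,.2,96.6)
E
```

```text
(array([ 457.8, -429.8]), array([58.1, 21.9]), 7.2) 659
(0.02, 0.06) 416 [ 0.489 -0.687  0.032] [ 0.54  -0.541  0.06 ]
(0.06, 0.1) 1755 [ 0.489 -0.7    0.06 ] [ 0.54  -0.542  0.1  ]
(0.1, 0.17) 1640 [ 0.513 -0.699  0.1  ] [ 0.54  -0.572  0.133]
d [ 0.0759 -0.0661  0.1391] rz 0.0611 a 100.1 tilt [-0.5  0.8] j6 -2.52
```

```bash

python3 -m crank '[{"dx":0.02,"dy":-0.018,"dz":0.03,"rx":0,"ry":0,"rz":0.03,"jaw":0.6},{"dx":0.045,"dy":-0.04,"dz":0.06,"rx":0,"ry":0,"rz":0.057,"jaw":0.6},{"dx":0.065,"dy":-0.057,"dz":0.09,"rx":0,"ry":0,"rz":0.057,"jaw":0.6},{"dx":0.076,"dy":-0.066,"dz":0.12,"rx":0,"ry":0,"rz":0.057,"jaw":0.6},{"dx":0.076,"dy":-0.066,"dz":0.139,"rx":0,"ry":0,"rz":0.057,"jaw":0.6}]' >/dev/null
python3 -m crank '[{"dx":0,"dy":0,"dz":0,"rx":0,"ry":0,"rz":0,"jaw":0.6},{"dx":0,"dy":0,"dz":0,"rx":0,"ry":0,"rz":0,"jaw":0.6},{"dx":0,"dy":0,"dz":0,"rx":0,"ry":0,"rz":0,"jaw":0.6}]'
python3 -c "
from h import *
go(.458,-.4297,.064,96.9)"
```

```text
clock: 12.45
ee_pos: [0.4587, -0.4314, 0.2021]
ee_rot: [[-0.993, -0.118, 0.002], [-0.118, 0.993, -0.003], [-0.002, -0.003, -1.0]]
force: [-0.2, 0.9, 0.3]
opening: 0.0524
gripper_force: 0.0
d [0.0008 0.0022 0.1381] rz -0.0017 a 96.8 tilt [ 2.  -2.7] j6 -2.62
```

```bash

python3 -m crank '[{"dx":0.001,"dy":0.001,"dz":0.03,"rx":0,"ry":0,"rz":0,"jaw":0.6},{"dx":0.001,"dy":0.001,"dz":0.06,"rx":0,"ry":0,"rz":0,"jaw":0.6},{"dx":0.001,"dy":0.001,"dz":0.09,"rx":0,"ry":0,"rz":0,"jaw":0.6},{"dx":0.001,"dy":0.001,"dz":0.115,"rx":0,"ry":0,"rz":0,"jaw":0.6},{"dx":0.001,"dy":0.001,"dz":0.137,"rx":0,"ry":0,"rz":0,"jaw":0.6}]' >/dev/null
python3 -m crank '[{"dx":0,"dy":0,"dz":0,"rx":0,"ry":0,"rz":0,"jaw":0.4},{"dx":0,"dy":0,"dz":0,"rx":0,"ry":0,"rz":0,"jaw":0.2},{"dx":0,"dy":0,"dz":0,"rx":0,"ry":0,"rz":0,"jaw":0},{"dx":0,"dy":0,"dz":0,"rx":0,"ry":0,"rz":0,"jaw":0},{"dx":0,"dy":0,"dz":0,"rx":0,"ry":0,"rz":0,"jaw":0}]' 40
python3 -m crank '[{"dx":0,"dy":0,"dz":0,"rx":0,"ry":0,"rz":0,"jaw":0},{"dx":0,"dy":0,"dz":0,"rx":0,"ry":0,"rz":0,"jaw":0}]' 40
python3 -c "
from h import *
go(.458,-.4297,.25)"
```

```text
clock: 13.45
ee_pos: [0.4569, -0.431, 0.0647]
ee_rot: [[-0.993, -0.117, 0.001], [-0.117, 0.993, -0.002], [-0.001, -0.002, -1.0]]
force: [1.4, 0.1, 1.4]
opening: 0.0218
gripper_force: 40.0
clock: 13.65
ee_pos: [0.4569, -0.431, 0.0647]
ee_rot: [[-0.993, -0.117, 0.001], [-0.117, 0.993, -0.001], [-0.001, -0.002, -1.0]]
force: [0.2, 1.0, 6.2]
opening: 0.0219
gripper_force: 40.0
d [-0.0015  0.0009 -0.1853] rz 0.0 a 96.71 tilt [ 1.4 -1.5] j6 -2.62
```

```bash

python3 -m crank '[{"dx":0,"dy":0,"dz":-0.03,"rx":0,"ry":0,"rz":0,"jaw":0},{"dx":0,"dy":0,"dz":-0.07,"rx":0,"ry":0,"rz":0,"jaw":0},{"dx":0,"dy":0,"dz":-0.11,"rx":0,"ry":0,"rz":0,"jaw":0},{"dx":0,"dy":0,"dz":-0.15,"rx":0,"ry":0,"rz":0,"jaw":0},{"dx":0,"dy":0.03,"dz":-0.185,"rx":0,"ry":0,"rz":0,"jaw":0}]' >/dev/null
python3 -m crank '[{"dx":-0.015,"dy":0.03,"dz":0,"rx":0,"ry":0,"rz":0,"jaw":0},{"dx":-0.03,"dy":0.07,"dz":0,"rx":0,"ry":0,"rz":0,"jaw":0},{"dx":-0.05,"dy":0.11,"dz":0,"rx":0,"ry":0,"rz":0,"jaw":0},{"dx":-0.07,"dy":0.15,"dz":0,"rx":0,"ry":0,"rz":0,"jaw":0},{"dx":-0.084,"dy":0.19,"dz":0,"rx":0,"ry":0,"rz":0,"jaw":0}]' >/dev/null
python3 -m crank '[{"dx":0,"dy":0.03,"dz":0,"rx":0,"ry":0,"rz":-0.02,"jaw":0},{"dx":0,"dy":0.06,"dz":0,"rx":0,"ry":0,"rz":-0.04,"jaw":0},{"dx":0,"dy":0.09,"dz":0,"rx":0,"ry":0,"rz":-0.059,"jaw":0},{"dx":0,"dy":0.113,"dz":0,"rx":0,"ry":0,"rz":-0.059,"jaw":0},{"dx":0,"dy":0.113,"dz":0,"rx":0,"ry":0,"rz":-0.059,"jaw":0}]'
python3 -m crank '[{"dx":0,"dy":0,"dz":0,"rx":0,"ry":0,"rz":0,"jaw":0},{"dx":0,"dy":0,"dz":0,"rx":0,"ry":0,"rz":0,"jaw":0}]' >/dev/null
python3 - <<'E'
from look import *
go(.5016,-.0897,.1132,100.1)
im,d,c,P=look('w8',['offcut_1','scraper'])
cv2.imwrite('pics/w8b.png',cv2.resize(im,(640,480)))
E
```

```text
clock: 15.15
ee_pos: [0.4988, -0.0866, 0.2476]
ee_rot: [[-0.984, -0.178, -0.004], [-0.179, 0.984, 0.002], [0.003, 0.003, -1.0]]
force: [-0.7, 0.0, -3.0]
opening: 0.0216
gripper_force: 40.0
d [-0.0007  0.0011  0.135 ] rz -0.0006 a 100.06 tilt [ 0.3 -0.7] j6 -2.14
offcut_1 [([215.0, 171.0], 0.76, [0.503, -0.14, 0.057]), ([178.0, 185.0], 0.75, [0.527, -0.182, 0.065]), ([214.0, 211.0], 0.57, [0.557, -0.134, 0.06])]
scraper [([249.0, 198.0], 0.59, [0.473, -0.099, 0.255])]
```

View pics/w8b.png

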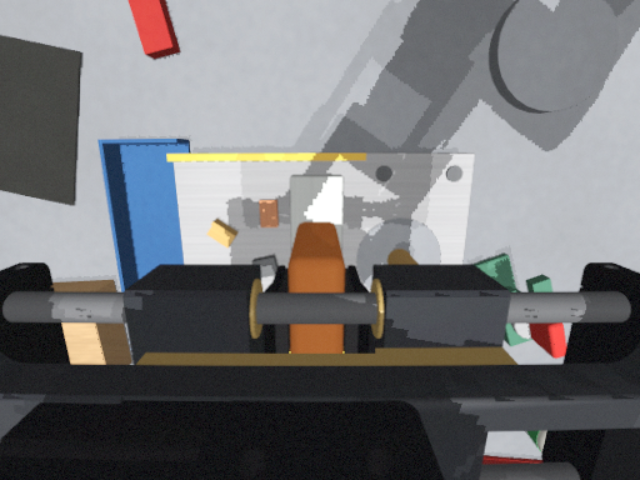

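```bash

python3 -m crank '[{"dx":-0.0007,"dy":0.001,"dz":0.03,"rx":0,"ry":0,"rz":0,"jaw":0},{"dx":-0.0007,"dy":0.001,"dz":0.06,"rx":0,"ry":0,"rz":0,"jaw":0},{"dx":-0.0007,"dy":0.001,"dz":0.09,"rx":0,"ry":0,"rz":0,"jaw":0},{"dx":-0.0007,"dy":0.001,"dz":0.115,"rx":0,"ry":0,"rz":0,"jaw":0},{"dx":-0.0007,"dy":0.001,"dz":0.13,"rx":0,"ry":0,"rz":0,"jaw":0}]' >/dev/null
python3 -m crank '[{"dx":0,"dy":0,"dz":0.002,"rx":0,"ry":0,"rz":0,"jaw":0},{"dx":0,"dy":0,"dz":0.004,"rx":0,"ry":0,"rz":0,"jaw":0},{"dx":0,"dy":0,"dz":0.005,"rx":0,"ry":0,"rz":0,"jaw":0},{"dx":0,"dy":0,"dz":0.005,"rx":0,"ry":0,"rz":0,"jaw":0}]'
python3 -c "
from h import *
go(.5016,-.0897,.1132,100.1)"
```

```text
clock: 16.4
ee_pos: [0.502, -0.0892, 0.1141]
ee_rot: [[-0.985, -0.175, 0.002], [-0.175, 0.985, -0.001], [-0.002, -0.001, -1.0]]
force: [-0.7, 0.2, -2.8]
opening: 0.0217
gripper_force: 40.0
d [ 0.0005 -0.0004  0.0009] rz -0.0002 a 100.09 tilt [ 1.8 -0.8] j6 -2.14
```

```bash

python3 -m crank '[{"dx":0,"dy":-0.008,"dz":0.001,"rx":0,"ry":0,"rz":0,"jaw":0},{"dx":0,"dy":-0.02,"dz":0.001,"rx":0,"ry":0,"rz":0,"jaw":0},{"dx":0,"dy":-0.033,"dz":0.001,"rx":0,"ry":0,"rz":0,"jaw":0},{"dx":0,"dy":-0.046,"dz":0.001,"rx":0,"ry":0,"rz":0,"jaw":0},{"dx":0,"dy":-0.06,"dz":0.001,"rx":0,"ry":0,"rz":0,"jaw":0}]'
python3 -m crank '[{"dx":0,"dy":-0.013,"dz":0,"rx":0,"ry":0,"rz":0,"jaw":0},{"dx":0,"dy":-0.026,"dz":0,"rx":0,"ry":0,"rz":0,"jaw":0},{"dx":0,"dy":-0.039,"dz":0,"rx":0,"ry":0,"rz":0,"jaw":0},{"dx":0,"dy":-0.052,"dz":0,"rx":0,"ry":0,"rz":0,"jaw":0},{"dx":0,"dy":-0.065,"dz":0,"rx":0,"ry":0,"rz":0,"jaw":0}]'
python3 -m crank '[{"dx":0,"dy":-0.01,"dz":0,"rx":0,"ry":0,"rz":0,"jaw":0},{"dx":0,"dy":-0.02,"dz":0,"rx":0,"ry":0,"rz":0,"jaw":0},{"dx":0,"dy":-0.03,"dz":0,"rx":0,"ry":0,"rz":0,"jaw":0},{"dx":0,"dy":-0.033,"dz":0,"rx":0,"ry":0,"rz":0,"jaw":0},{"dx":0,"dy":-0.033,"dz":0,"rx":0,"ry":0,"rz":0,"jaw":0}]'
python3 -c "
from h import *
go(.5882,-.0743,.1132,100.1)"
```

```text
clock: 16.9
ee_pos: [0.512, -0.1493, 0.1124]
ee_rot: [[-0.985, -0.175, 0.0], [-0.175, 0.985, 0.0], [-0.0, 0.0, -1.0]]
force: [-0.3, 1.7, -1.9]
opening: 0.0217
gripper_force: 40.0
clock: 17.4
ee_pos: [0.5233, -0.213, 0.1122]
ee_rot: [[-0.985, -0.175, -0.0], [-0.175, 0.985, 0.0], [0.0, 0.0, -1.0]]
force: [-0.8, 0.7, -2.5]
opening: 0.0221
gripper_force: 40.0
clock: 17.9
ee_pos: [0.5292, -0.2449, 0.1123]
ee_rot: [[-0.985, -0.175, 0.0], [-0.175, 0.985, -0.0], [-0.0, -0.0, -1.0]]
force: [-0.5, -0.2, -2.5]
opening: 0.0218
gripper_force: 40.0
d [-0.088   0.1576 -0.0009] rz -0.0006 a 100.07 tilt [ 0.2 -0.1] j6 -2.37
```

```bash

python3 -m crank '[{"dx":0,"dy":0.005,"dz":-0.03,"rx":0,"ry":0,"rz":0,"jaw":0},{"dx":0,"dy":0.02,"dz":-0.06,"rx":0,"ry":0,"rz":0,"jaw":0},{"dx":-0.03,"dy":0.05,"dz":-0.06,"rx":0,"ry":0,"rz":0,"jaw":0},{"dx":-0.06,"dy":0.085,"dz":-0.06,"rx":0,"ry":0,"rz":0,"jaw":0},{"dx":-0.088,"dy":0.12,"dz":-0.06,"rx":0,"ry":0,"rz":0,"jaw":0}]' >/dev/null
python3 -m crank '[{"dx":0,"dy":0.025,"dz":0,"rx":0,"ry":0,"rz":0,"jaw":0},{"dx":0,"dy":0.038,"dz":0,"rx":0,"ry":0,"rz":0,"jaw":0},{"dx":0,"dy":0.038,"dz":0.015,"rx":0,"ry":0,"rz":0,"jaw":0},{"dx":0,"dy":0.038,"dz":0.035,"rx":0,"ry":0,"rz":0,"jaw":0},{"dx":0,"dy":0.038,"dz":0.055,"rx":0,"ry":0,"rz":0,"jaw":0}]' >/dev/null
python3 -m crank '[{"dx":0,"dy":0,"dz":0.002,"rx":0,"ry":0,"rz":0,"jaw":0},{"dx":0,"dy":0,"dz":0.004,"rx":0,"ry":0,"rz":0,"jaw":0},{"dx":0,"dy":0,"dz":0.004,"rx":0,"ry":0,"rz":0,"jaw":0}]'
python3 -c "
from h import *
go(.5882,-.0743,.1132,100.1)"
```

```text
clock: 19.2
ee_pos: [0.5883, -0.0739, 0.1139]
ee_rot: [[-0.985, -0.175, 0.001], [-0.175, 0.985, -0.0], [-0.001, -0.001, -1.0]]
force: [-0.2, -0.1, -3.2]
opening: 0.0219
gripper_force: 40.0
d [ 0.0002 -0.0004  0.0007] rz -0.0004 a 100.08 tilt [ 1.  -0.5] j6 -2.06
```

```bash

python3 -m crank '[{"dx":0,"dy":-0.008,"dz":0.001,"rx":0,"ry":0,"rz":0,"jaw":0},{"dx":0,"dy":-0.02,"dz":0.001,"rx":0,"ry":0,"rz":0,"jaw":0},{"dx":0,"dy":-0.033,"dz":0.001,"rx":0,"ry":0,"rz":0,"jaw":0},{"dx":0,"dy":-0.046,"dz":0.001,"rx":0,"ry":0,"rz":0,"jaw":0},{"dx":0,"dy":-0.06,"dz":0.001,"rx":0,"ry":0,"rz":0,"jaw":0}]'
python3 -m crank '[{"dx":0,"dy":-0.013,"dz":0,"rx":0,"ry":0,"rz":0,"jaw":0},{"dx":0,"dy":-0.026,"dz":0,"rx":0,"ry":0,"rz":0,"jaw":0},{"dx":0,"dy":-0.039,"dz":0,"rx":0,"ry":0,"rz":0,"jaw":0},{"dx":0,"dy":-0.052,"dz":0,"rx":0,"ry":0,"rz":0,"jaw":0},{"dx":0,"dy":-0.065,"dz":0,"rx":0,"ry":0,"rz":0,"jaw":0}]'
python3 -m crank '[{"dx":0,"dy":-0.01,"dz":0,"rx":0,"ry":0,"rz":0,"jaw":0},{"dx":0,"dy":-0.02,"dz":0,"rx":0,"ry":0,"rz":0,"jaw":0},{"dx":0,"dy":-0.03,"dz":0,"rx":0,"ry":0,"rz":0,"jaw":0},{"dx":0,"dy":-0.033,"dz":0,"rx":0,"ry":0,"rz":0,"jaw":0},{"dx":0,"dy":-0.033,"dz":0,"rx":0,"ry":0,"rz":0,"jaw":0}]' | head -3
python3 -m crank '[{"dx":0,"dy":0.005,"dz":-0.03,"rx":0,"ry":0,"rz":0,"jaw":0},{"dx":-0.02,"dy":0.01,"dz":-0.07,"rx":0,"ry":0,"rz":0,"jaw":0},{"dx":-0.05,"dy":0.02,"dz":-0.11,"rx":0,"ry":0,"rz":0,"jaw":0},{"dx":-0.08,"dy":0.03,"dz":-0.15,"rx":0,"ry":0,"rz":0,"jaw":0},{"dx":-0.11,"dy":0.04,"dz":-0.19,"rx":0,"ry":0,"rz":0,"jaw":0}]' >/dev/null
python3 -m crank '[{"dx":-0.02,"dy":0,"dz":0,"rx":0,"ry":0,"rz":0,"jaw":0},{"dx":-0.02,"dy":0,"dz":0,"rx":0,"ry":0,"rz":0,"jaw":0},{"dx":-0.02,"dy":0,"dz":0,"rx":0,"ry":0,"rz":0,"jaw":0}]'
python3 - <<'E'
from look import *
im,d,c,P=look('w9',['offcut_1'])
O=np.array([.544,-.0771]); t=np.radians(10.1); F=np.array([[np.cos(t),np.sin(t)],[-np.sin(t),np.cos(t)]])
cv2.imwrite('pics/w9b.png',cv2.resize(im,(640,480)))
m,d,c=snap('top','top9.png'); 
cv2.imwrite('pics/w9c.png',np.vstack([cv2.resize(im[90:230,30:400],None,fx=1.6,fy=1.6),cv2.resize(m[130:270,250:420],None,fx=2.3,fy=2.3)[:,:592] if 0 else cv2.resize(m[140:260,240:425],(592,384))]))
E
```

```text
clock: 19.7
ee_pos: [0.5988, -0.1341, 0.1125]
ee_rot: [[-0.985, -0.175, 0.0], [-0.175, 0.985, -0.0], [-0.0, -0.0, -1.0]]
force: [0.2, 0.3, -3.4]
opening: 0.0217
gripper_force: 40.0
clock: 20.2
ee_pos: [0.61, -0.1975, 0.1122]
ee_rot: [[-0.985, -0.175, -0.0], [-0.175, 0.985, 0.0], [0.0, 0.0, -1.0]]
force: [-1.3, 0.3, -2.7]
opening: 0.0219
gripper_force: 40.0
clock: 20.7
ee_pos: [0.6157, -0.2295, 0.1123]
ee_rot: [[-0.985, -0.175, 0.0], [-0.175, 0.985, -0.0], [-0.0, -0.0, -1.0]]
clock: 21.5
ee_pos: [0.7341, -0.1665, 0.2986]
ee_rot: [[-0.984, -0.177, -0.003], [-0.177, 0.984, 0.001], [0.003, 0.002, -1.0]]
force: [-0.3, 0.5, -3.5]
opening: 0.0218
gripper_force: 40.0
offcut_1 [([222.0, 8.0], 0.73, [0.525, -0.249, 0.021]), ([206.0, 53.0], 0.65, [0.584, -0.263, 0.013]), ([393.0, 199.0], 0.63, [0.748, 0.066, 0.023]), ([207.0, 86.0], 0.61, [0.631, -0.257, 0.012]), ([220.0, 40.0], 0.59, [0.563, -0.246, 0.007]), ([207.0, 67.0], 0.54, [0.604, -0.259, 0.013])]
```

View pics/w9c.png

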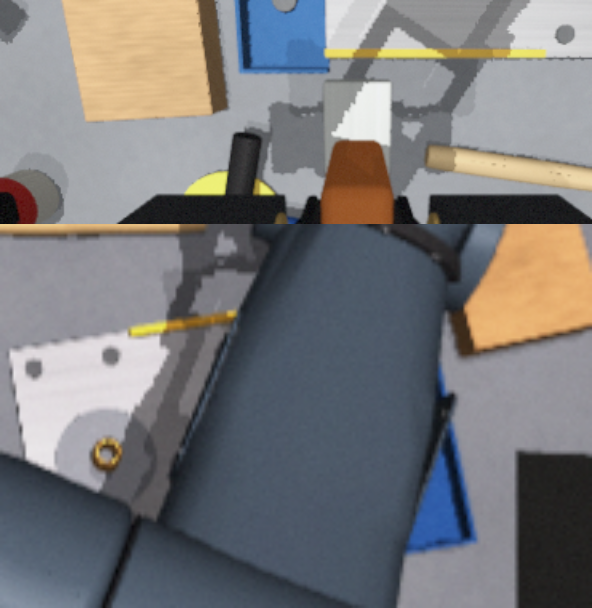

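```bash

python3 - <<'E'
from look import *
im,d,c=load('w9'); P=cloud(c,d); O=np.array([.544,-.0771]); t=np.radians(10.1); F=np.array([[np.cos(t),np.sin(t)],[-np.sin(t),np.cos(t)]])
Q=P.reshape(-1,3); f=(Q[:,:2]-O)@F.T; m=(abs(f[:,0])<.1)&(f[:,1]>-.149)&(f[:,1]<.06); print('plate px',m.sum(),'high',(m&(Q[:,2]>.055)&(Q[:,2]<.075)).sum(), 'xrange',f[m].min(0),f[m].max(0))
E
python3 -m crank '[{"dx":0.03,"dy":-0.02,"dz":0,"rx":0,"ry":0,"rz":0,"jaw":0},{"dx":0.06,"dy":-0.04,"dz":0,"rx":0,"ry":0,"rz":0,"jaw":0},{"dx":0.095,"dy":-0.06,"dz":0,"rx":0,"ry":0,"rz":0,"jaw":0},{"dx":0.13,"dy":-0.08,"dz":0,"rx":0,"ry":0,"rz":0,"jaw":0},{"dx":0.16,"dy":-0.1,"dz":0,"rx":0,"ry":0,"rz":0,"jaw":0}]' >/dev/null
python3 -m crank '[{"dx":0.035,"dy":-0.02,"dz":0,"rx":0,"ry":0,"rz":0.04,"jaw":0},{"dx":0.07,"dy":-0.04,"dz":0,"rx":0,"ry":0,"rz":0.08,"jaw":0},{"dx":0.105,"dy":-0.06,"dz":0.01,"rx":0,"ry":0,"rz":0.11,"jaw":0},{"dx":0.135,"dy":-0.08,"dz":0.03,"rx":0,"ry":0,"rz":0.14,"jaw":0},{"dx":0.154,"dy":-0.1027,"dz":0.05,"rx":0,"ry":0,"rz":0.14,"jaw":0}]' >/dev/null
python3 -m crank '[{"dx":0,"dy":0,"dz":0,"rx":0,"ry":0,"rz":0,"jaw":0},{"dx":0,"dy":0,"dz":0,"rx":0,"ry":0,"rz":0,"jaw":0},{"dx":0,"dy":0,"dz":0,"rx":0,"ry":0,"rz":0,"jaw":0}]'
python3 -c "
from h import *
go(.460,-.421,.066,92)"
```

```text
plate px 18205 high 0 xrange [-0.04894259 -0.14899985] [0.09946856 0.05999868]
clock: 22.95
ee_pos: [0.4617, -0.4219, 0.2505]
ee_rot: [[-0.999, -0.036, 0.001], [-0.036, 0.999, -0.0], [-0.001, -0.0, -1.0]]
force: [0.5, -0.3, -2.5]
opening: 0.0218
gripper_force: 40.0
d [0.0018 0.001  0.1845] rz 0.0013 a 92.07 tilt [ 0.7 -0. ] j6 -2.53
```

```bash

python3 -m crank '[{"dx":0.001,"dy":0.001,"dz":0.04,"rx":0,"ry":0,"rz":0,"jaw":0},{"dx":0.001,"dy":0.001,"dz":0.08,"rx":0,"ry":0,"rz":0,"jaw":0},{"dx":0.001,"dy":0.001,"dz":0.12,"rx":0,"ry":0,"rz":0,"jaw":0},{"dx":0.001,"dy":0.001,"dz":0.15,"rx":0,"ry":0,"rz":0,"jaw":0},{"dx":0.001,"dy":0.001,"dz":0.17,"rx":0,"ry":0,"rz":0,"jaw":0}]' >/dev/null
python3 -m crank '[{"dx":0,"dy":0,"dz":0.005,"rx":0,"ry":0,"rz":0,"jaw":0},{"dx":0,"dy":0,"dz":0.01,"rx":0,"ry":0,"rz":0,"jaw":0},{"dx":0,"dy":0,"dz":0.015,"rx":0,"ry":0,"rz":0,"jaw":0},{"dx":0,"dy":0,"dz":0.016,"rx":0,"ry":0,"rz":0,"jaw":0},{"dx":0,"dy":0,"dz":0.016,"rx":0,"ry":0,"rz":0,"jaw":0}]'
python3 -m crank '[{"dx":0,"dy":0,"dz":0,"rx":0,"ry":0,"rz":0,"jaw":0.3},{"dx":0,"dy":0,"dz":0,"rx":0,"ry":0,"rz":0,"jaw":0.6},{"dx":0,"dy":0,"dz":0,"rx":0,"ry":0,"rz":0,"jaw":0.6},{"dx":0,"dy":0,"dz":0,"rx":0,"ry":0,"rz":0,"jaw":0.6},{"dx":0,"dy":0,"dz":0,"rx":0,"ry":0,"rz":0,"jaw":0.6}]'
python3 -m crank '[{"dx":0,"dy":0,"dz":-0.04,"rx":0,"ry":0,"rz":0,"jaw":0.6},{"dx":0,"dy":0,"dz":-0.09,"rx":0,"ry":0,"rz":0,"jaw":0.6},{"dx":0,"dy":0,"dz":-0.14,"rx":0,"ry":0,"rz":0,"jaw":0.6},{"dx":-0.02,"dy":0.03,"dz":-0.18,"rx":0,"ry":0,"rz":0,"jaw":0.6},{"dx":-0.04,"dy":0.06,"dz":-0.22,"rx":0,"ry":0,"rz":0,"jaw":0.6}]' >/dev/null
python3 -m crank '[{"dx":-0.02,"dy":0.02,"dz":-0.04,"rx":0,"ry":0,"rz":0,"jaw":0.6},{"dx":-0.02,"dy":0.02,"dz":-0.04,"rx":0,"ry":0,"rz":0,"jaw":0.6},{"dx":-0.02,"dy":0.02,"dz":-0.04,"rx":0,"ry":0,"rz":0,"jaw":0.6}]' |head -2
python3 - <<'E'
from look import *
im,d,c,P=look('w10',['scraper','offcut_1']); b,g,r=[im[:,:,i].astype(int) for i in range(3)]
roi=(P[:,:,0]>.36)&(P[:,:,0]<.56)&(P[:,:,1]<-.35)&(P[:,:,1]>-.52)
q=P[roi&(r-b>80)&(P[:,:,2]>.075)]; print(len(q),rect(q),np.median(q[:,2]))
O=np.array([.544,-.0771]); t=np.radians(10.1); F=np.array([[np.cos(t),np.sin(t)],[-np.sin(t),np.cos(t)]])
Q=P.reshape(-1,3); f=(Q[:,:2]-O)@F.T; m=(abs(f[:,0])<.1)&(f[:,1]>-.149)&(f[:,1]<.06); print('plate px',m.sum(),'high',(m&(Q[:,2]>.055)&(Q[:,2]<.075)).sum(), 'xrange',f[m].min(0),f[m].max(0))
E
```

```text
clock: 23.95
ee_pos: [0.4609, -0.4217, 0.0649]
ee_rot: [[-0.999, -0.036, 0.001], [-0.036, 0.999, -0.001], [-0.001, -0.001, -1.0]]
force: [0.6, -0.3, -2.6]
opening: 0.0219
gripper_force: 40.0
clock: 24.45
ee_pos: [0.4605, -0.4215, 0.0642]
ee_rot: [[-0.999, -0.036, 0.0], [-0.036, 0.999, -0.0], [-0.0, -0.0, -1.0]]
force: [-0.2, 0.2, 0.2]
opening: 0.0487
gripper_force: 0.0
clock: 25.25
ee_pos: [0.5153, -0.3432, 0.3194]
scraper [([204.0, 126.0], 0.97, [0.458, -0.413, 0.086])]
offcut_1 [([306.0, 169.0], 0.65, [0.523, -0.256, 0.021]), ([294.0, 200.0], 0.63, [0.581, -0.271, 0.015]), ([307.0, 186.0], 0.61, [0.554, -0.253, 0.018]), ([302.0, 212.0], 0.55, [0.601, -0.256, 0.012])]
720 (array([ 461.8, -421.6]), array([57.9, 22.5]), 2.1) 0.08644660049772673
plate px 11404 high 0 xrange [-0.0999943  -0.14899056] [0.07801869 0.05996962]
```

```bash

python3 -m crank '[{"dx":-0.01,"dy":0.03,"dz":-0.005,"rx":0,"ry":0,"rz":0,"jaw":0.8},{"dx":-0.02,"dy":0.075,"dz":-0.01,"rx":0,"ry":0,"rz":0,"jaw":0.9},{"dx":-0.03,"dy":0.12,"dz":-0.015,"rx":0,"ry":0,"rz":0,"jaw":1},{"dx":-0.04,"dy":0.165,"dz":-0.02,"rx":0,"ry":0,"rz":0,"jaw":1},{"dx":-0.05,"dy":0.21,"dz":-0.02,"rx":0,"ry":0,"rz":0,"jaw":1}]' >/dev/null
python3 -m crank '[{"dx":-0.01,"dy":0.048,"dz":0,"rx":0,"ry":0,"rz":-0.03,"jaw":1},{"dx":-0.02,"dy":0.096,"dz":0,"rx":0,"ry":0,"rz":-0.06,"jaw":1},{"dx":-0.03,"dy":0.144,"dz":0,"rx":0,"ry":0,"rz":-0.09,"jaw":1},{"dx":-0.04,"dy":0.192,"dz":0,"rx":0,"ry":0,"rz":-0.12,"jaw":1},{"dx":-0.05,"dy":0.24,"dz":0,"rx":0,"ry":0,"rz":-0.14,"jaw":1}]' >/dev/null
python3 -m crank '[{"dx":0.002,"dy":0.045,"dz":0,"rx":0,"ry":0,"rz":0,"jaw":1},{"dx":0.004,"dy":0.09,"dz":0,"rx":0,"ry":0,"rz":0,"jaw":1},{"dx":0.004,"dy":0.135,"dz":0,"rx":0,"ry":0,"rz":0,"jaw":1},{"dx":0.004,"dy":0.18,"dz":0,"rx":0,"ry":0,"rz":0,"jaw":1},{"dx":0.004,"dy":0.22,"dz":0,"rx":0,"ry":0,"rz":0,"jaw":1}]' >/dev/null
python3 -m crank '[{"dx":0,"dy":0,"dz":0,"rx":0,"ry":0,"rz":0,"jaw":1},{"dx":0,"dy":0,"dz":0,"rx":0,"ry":0,"rz":0,"jaw":1},{"dx":0,"dy":0,"dz":0,"rx":0,"ry":0,"rz":0,"jaw":1}]'
cat >> h.py <<'E'
def ring(c,im,xy,D,ztop,dia,tol=0):
    """centre of the coloured ring near xy: pixels projected to its top face, circle centre from min enclosing circle of colour mask"""
    X,Y=np.meshgrid(np.arange(-.06,.06,.0005),np.arange(-.06,.06,.0005)); pts=np.stack([xy[0]+X,xy[1]+Y,np.full_like(X,ztop)],-1).reshape(-1,3)
    m=proj(c,pts).reshape(*X.shape,2).astype(np.float32); o=cv2.remap(im,m,None,cv2.INTER_LINEAR).astype(int)
    k=(o[:,:,2]-o[:,:,0]>D).astype(np.uint8); n,l,s,ce=cv2.connectedComponentsWithStats(k); i=1+np.argmax(s[1:,4])
    q=np.argwhere(l==i)[:,::-1]; (u,v),r=cv2.minEnclosingCircle(q.astype(np.float32)); 
    h=(l==i).astype(np.uint8); cn,hi=cv2.findContours(h,cv2.RETR_CCOMP,cv2.CHAIN_APPROX_NONE)
    inn=[cv2.minEnclosingCircle(x) for x,y in zip(cn,hi[0]) if y[3]>=0 and len(x)>20]
    w=lambda p:np.round([xy[0]-.06+p[0]*.0005,xy[1]-.06+p[1]*.0005],4).tolist()
    print('outer',w((u,v)),'dia',round(r,1),'bore',[(w(a),round(b,1)) for a,b in inn],'area centroid',w(ce[i])); return o.astype(np.uint8)
E
python3 - <<'E'
from look import *
im,d,c,P=look('w11',['collar_1'])
cv2.imwrite('pics/w11b.png',cv2.resize(im,(640,480)))
o1=ring(c,im,(.567,.42),40,.016,.06); o2=ring(c,im,(.568,.304),40,.016,.052)
for xy in((.567,.42),(.568,.304)):
    q=sel(P,xy[0]-.05,xy[0]+.05,xy[1]-.05,xy[1]+.05,.01,.03); print(len(q),rect(q),np.median(q[:,2]),q[:,2].max())
cv2.imwrite('pics/w11c.png',np.hstack([cv2.resize(im,(427,320)),cv2.resize(np.vstack([o1,o2]),(160,320))]))
E
```

```text
clock: 27.2
ee_pos: [0.5562, 0.3239, 0.3369]
ee_rot: [[-0.985, -0.174, -0.002], [-0.174, 0.985, -0.002], [0.002, -0.001, -1.0]]
force: [0.4, 0.3, 0.4]
opening: 0.0871
gripper_force: 0.0
collar_1 [([318.0, 100.0], 0.82, [0.438, 0.409, 0.014]), ([300.0, 189.0], 0.78, [0.591, 0.414, 0.015]), ([377.0, 151.0], 0.76, [0.504, 0.536, 0.0]), ([233.0, 172.0], 0.6, [0.584, 0.291, 0.0])]
outer [0.583, 0.4272] dia 62.0 bore [([0.5826, 0.4268], 29.5)] area centroid [0.583, 0.4278]
outer [0.5714, 0.2894] dia 52.4 bore [([0.5708, 0.2896], 30.1)] area centroid [0.5717, 0.2894]
669 (array([583. , 427.7]), array([58.5, 58.4]), 76.6) 0.015561399059169256 0.018081961112783873
458 (array([571.4, 288.3]), array([49.7, 49. ]), 9.5) 0.0154465024740858 0.01795099648540366
```

View pics/w11c.png

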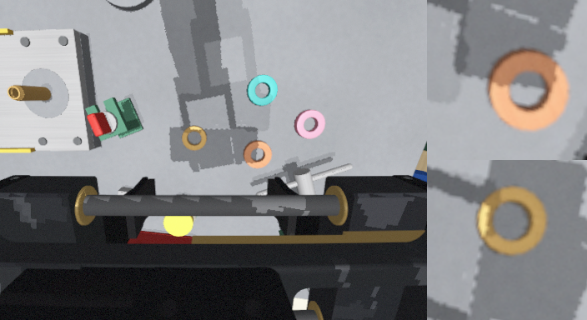

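```bash

python3 - <<'E'
from look import *
im,d,c=load('w11'); P=cloud(c,d)
for y in np.arange(.30,.56,.02):
    q=sel(P,.55,.72,y,y+.02,.022,.25); print(round(y,2),len(q), (q[:,0].min().round(3),q[:,2].max().round(3)) if len(q) else '')
q=sel(P,.53,.66,.3,.56,.022,.25); print(len(q), q.min(0), q.max(0))
go(.583,.4275,.12,100)
E
```

```text
0.3 0 
0.32 0 
0.34 0 
0.36 0 
0.38 0 
0.4 0 
0.42 36 (np.float64(0.641), np.float64(0.076))
0.44 33 (np.float64(0.637), np.float64(0.077))
0.46 0 
0.48 190 (np.float64(0.592), np.float64(0.085))
0.5 431 (np.float64(0.582), np.float64(0.087))
0.52 201 (np.float64(0.586), np.float64(0.087))
0.54 112 (np.float64(0.575), np.float64(0.079))
0.56 111 (np.float64(0.564), np.float64(0.077))
1003 [0.57529244 0.4286978  0.05435439] [0.64982194 0.55979799 0.08746966]
d [-0.0443  0.0978  0.2176] rz -0.0009 a 99.95 tilt [-1.  -0.8] j6 -1.39
```

```bash

python3 - <<'E'
from look import *
im,d,c=load('w11'); P=cloud(c,d); A=[sel(P,.45,.8,.3,.6,.06,.13)]
for n in('top','scene'):
    m,dd,cc=snap(n); q=sel(cloud(cc,dd),.45,.8,.3,.6,.06,.13); print(n,len(q)); 
    if n=='scene':A.append(q)
for q in A: print(len(q),q.min(0).round(3),q.max(0).round(3))
q=np.vstack(A); q=q[~((q[:,0]>.69)&(q[:,1]<.33))]
o=np.array([.583,.4275])
for a in range(0,180,10):
    t=np.radians(a); u=(q[:,:2]-o)@[np.cos(t),np.sin(t)]; v=(q[:,:2]-o)@[-np.sin(t),np.cos(t)]
    e=np.hypot(np.maximum(abs(u)-.095,0),np.maximum(abs(v)-.0375,0)); i=e.argmin(); print(a,(e[i]*1000).round(1),q[i].round(3))
E
```

```text
top 266
scene 862
1381 [0.558 0.3   0.06 ] [0.767 0.596 0.087]
862 [0.561 0.3   0.06 ] [0.8  0.6  0.13]
0 0.0 [0.638 0.444 0.069]
10 0.0 [0.638 0.444 0.069]
20 0.0 [0.638 0.444 0.069]
30 0.0 [0.615 0.487 0.069]
40 0.0 [0.603 0.493 0.074]
50 0.0 [0.593 0.497 0.061]
60 0.0 [0.588 0.506 0.06 ]
70 0.0 [0.586 0.512 0.06 ]
80 0.0 [0.586 0.512 0.06 ]
90 0.0 [0.586 0.512 0.06 ]
100 0.0 [0.586 0.512 0.06 ]
110 0.0 [0.586 0.512 0.06 ]
120 2.6 [0.588 0.499 0.086]
130 12.2 [0.593 0.493 0.08 ]
140 5.0 [0.646 0.43  0.072]
150 0.0 [0.644 0.435 0.069]
160 0.0 [0.638 0.444 0.069]
170 0.0 [0.638 0.444 0.069]
```

```bash

python3 -m crank '[{"dx":-0.01,"dy":0.02,"dz":0.02,"rx":0,"ry":0,"rz":-0.12,"jaw":1},{"dx":-0.02,"dy":0.045,"dz":0.04,"rx":0,"ry":0,"rz":-0.24,"jaw":1},{"dx":-0.03,"dy":0.07,"dz":0.06,"rx":0,"ry":0,"rz":-0.36,"jaw":1},{"dx":-0.04,"dy":0.09,"dz":0.08,"rx":0,"ry":0,"rz":-0.48,"jaw":1},{"dx":-0.0444,"dy":0.0973,"dz":0.1,"rx":0,"ry":0,"rz":-0.541,"jaw":1}]' >/dev/null
python3 -m crank '[{"dx":0,"dy":0,"dz":0.03,"rx":0,"ry":0,"rz":0,"jaw":1},{"dx":0,"dy":0,"dz":0.06,"rx":0,"ry":0,"rz":0,"jaw":1},{"dx":0,"dy":0,"dz":0.077,"rx":0,"ry":0,"rz":0,"jaw":1},{"dx":0,"dy":0,"dz":0.077,"rx":0,"ry":0,"rz":0,"jaw":1}]' >/dev/null
python3 -m crank '[{"dx":0,"dy":0,"dz":0,"rx":0,"ry":0,"rz":0,"jaw":1},{"dx":0,"dy":0,"dz":0,"rx":0,"ry":0,"rz":0,"jaw":1},{"dx":0,"dy":0,"dz":0,"rx":0,"ry":0,"rz":0,"jaw":1}]'
python3 - <<'E'
from look import *
im,d,c,P=look('w12',['collar_1'])
ring(c,im,(.583,.4274),40,.016,.06)
go(.583,.4274,.028,131)
E
```

```text
clock: 28.6
ee_pos: [0.5836, 0.4295, 0.1633]
ee_rot: [[-0.754, -0.657, 0.003], [-0.657, 0.754, 0.002], [-0.003, -0.001, -1.0]]
force: [0.2, 0.0, -0.2]
opening: 0.087
gripper_force: 0.0
collar_1 [([146.0, 89.0], 0.85, [0.582, 0.279, 0.007]), ([254.0, 192.0], 0.81, [0.595, 0.438, 0.003]), ([333.0, 67.0], 0.77, [0.438, 0.412, 0.002]), ([366.0, 192.0], 0.65, [0.507, 0.536, 0.004])]
outer [0.583, 0.4281] dia 60.3 bore [([0.5822, 0.4274], 29.7)] area centroid [0.5833, 0.4284]
d [ 0.0018 -0.0013  0.1348] rz 0.0016 a 131.09 tilt [2.2 1.1] j6 -1.81
```

```bash

python3 -m crank '[{"dx":0.001,"dy":-0.001,"dz":0.03,"rx":0,"ry":0,"rz":0,"jaw":1},{"dx":0.001,"dy":-0.001,"dz":0.06,"rx":0,"ry":0,"rz":0,"jaw":1},{"dx":0.001,"dy":-0.001,"dz":0.085,"rx":0,"ry":0,"rz":0,"jaw":1},{"dx":0.001,"dy":-0.001,"dz":0.11,"rx":0,"ry":0,"rz":0,"jaw":1},{"dx":0.001,"dy":-0.001,"dz":0.125,"rx":0,"ry":0,"rz":0,"jaw":1}]'
python3 -m crank '[{"dx":0,"dy":0,"dz":0.005,"rx":0,"ry":0,"rz":0,"jaw":1},{"dx":0,"dy":0,"dz":0.009,"rx":0,"ry":0,"rz":0,"jaw":1},{"dx":0,"dy":0,"dz":0.009,"rx":0,"ry":0,"rz":0,"jaw":1},{"dx":0,"dy":0,"dz":0.009,"rx":0,"ry":0,"rz":0,"jaw":0.8}]'
python3 -c "
from h import *
go(.583,.4278,.028,131)"
python3 -m crank '[{"dx":0,"dy":0,"dz":0,"rx":0,"ry":0,"rz":0,"jaw":0.7},{"dx":0,"dy":0,"dz":0,"rx":0,"ry":0,"rz":0,"jaw":0.5},{"dx":0,"dy":0,"dz":0,"rx":0,"ry":0,"rz":0,"jaw":0.4},{"dx":0,"dy":0,"dz":0,"rx":0,"ry":0,"rz":0,"jaw":0.4},{"dx":0,"dy":0,"dz":0,"rx":0,"ry":0,"rz":0,"jaw":0.4}]' 25
```

```text
clock: 29.2
ee_pos: [0.5816, 0.4274, 0.0346]
ee_rot: [[-0.754, -0.657, -0.002], [-0.657, 0.754, -0.001], [0.002, 0.001, -1.0]]
force: [-0.1, -0.2, 0.1]
opening: 0.087
gripper_force: 0.0
clock: 29.6
ee_pos: [0.5833, 0.4283, 0.0286]
ee_rot: [[-0.754, -0.657, 0.002], [-0.657, 0.754, 0.001], [-0.002, -0.001, -1.0]]
force: [0.1, 0.2, 0.5]
opening: 0.0842
gripper_force: 0.0
d [ 0.0005 -0.0002  0.0006] rz 0.0017 a 131.1 tilt [2.1 1.1] j6 -1.81
clock: 30.1
ee_pos: [0.5825, 0.428, 0.0277]
ee_rot: [[-0.754, -0.657, 0.0], [-0.657, 0.754, 0.0], [-0.0, 0.0, -1.0]]
force: [-1.3, 0.6, 2.5]
opening: 0.0593
gripper_force: 25.0
```

```bash

python3 -m crank '[{"dx":0,"dy":0,"dz":-0.02,"rx":0,"ry":0,"rz":0,"jaw":0.4},{"dx":0,"dy":0,"dz":-0.05,"rx":0,"ry":0,"rz":0,"jaw":0.4},{"dx":0,"dy":0,"dz":-0.09,"rx":0,"ry":0,"rz":0,"jaw":0.4},{"dx":0,"dy":0,"dz":-0.13,"rx":0,"ry":0,"rz":0,"jaw":0.4},{"dx":0,"dy":-0.01,"dz":-0.175,"rx":0,"ry":0,"rz":0,"jaw":0.4}]' >/dev/null
python3 -m crank '[{"dx":0.02,"dy":-0.025,"dz":0,"rx":0,"ry":0,"rz":0,"jaw":0.4},{"dx":0.045,"dy":-0.055,"dz":0,"rx":0,"ry":0,"rz":0,"jaw":0.4},{"dx":0.07,"dy":-0.085,"dz":0,"rx":0,"ry":0,"rz":0,"jaw":0.4},{"dx":0.095,"dy":-0.115,"dz":0,"rx":0,"ry":0,"rz":0,"jaw":0.4},{"dx":0.12,"dy":-0.145,"dz":0,"rx":0,"ry":0,"rz":0,"jaw":0.4}]' >/dev/null
python3 -m crank '[{"dx":0.025,"dy":-0.03,"dz":0,"rx":0,"ry":0,"rz":0,"jaw":0.4},{"dx":0.05,"dy":-0.06,"dz":0,"rx":0,"ry":0,"rz":0,"jaw":0.4},{"dx":0.075,"dy":-0.09,"dz":0,"rx":0,"ry":0,"rz":0,"jaw":0.4},{"dx":0.095,"dy":-0.12,"dz":0,"rx":0,"ry":0,"rz":0,"jaw":0.4},{"dx":0.1,"dy":-0.132,"dz":0,"rx":0,"ry":0,"rz":0,"jaw":0.4}]' >/dev/null
python3 -m crank '[{"dx":0,"dy":0,"dz":0,"rx":0,"ry":0,"rz":0,"jaw":0.4},{"dx":0,"dy":0,"dz":0,"rx":0,"ry":0,"rz":0,"jaw":0.4},{"dx":0,"dy":0,"dz":0,"rx":0,"ry":0,"rz":0,"jaw":0.4}]'
python3 - <<'E'
from look import *
im,d,c,P=look('w13',['post_foot'])
for lo,hi in((.06,.09),(.09,.115),(.116,.126)):
    q=sel(P,.49,.57,-.04,.05,lo,hi); print(len(q),rect(q) if len(q)>5 else '',np.median(q[:,2]))
o=ring(c,im,(.53,.0018),30,.12,.025)
cv2.imwrite('pics/w13c.png',np.hstack([cv2.resize(im,(560,420)),cv2.resize(o,(240,420))]))
E
```

```text
clock: 31.9
ee_pos: [0.6048, 0.0685, 0.202]
ee_rot: [[-0.753, -0.659, -0.001], [-0.659, 0.753, 0.001], [0.0, 0.001, -1.0]]
force: [-0.9, 0.8, -2.5]
opening: 0.059
gripper_force: 25.0
post_foot [([193.0, 67.0], 0.98, [0.554, -0.057, 0.05])]
145 (array([531.8,   4.7]), array([20.5, 19.9]), 22.5) 0.07677473117825934
253 (array([531.4,   2.7]), array([22.7, 23.8]), 20.7) 0.10974204050193728
342 (array([530.6,   2. ]), array([23., 23.]), 23.8) 0.11924113251077118
outer [0.5322, 0.0038] dia 27.4 bore [([0.5338, 0.0053], 11.1)] area centroid [0.5317, 0.0035]
```

View pics/w13c.png

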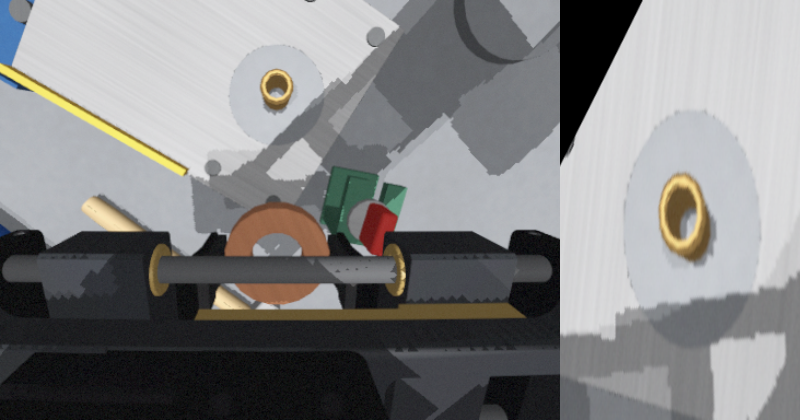

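```bash

python3 - <<'E'
from look import *
im,d,c=load('w13'); P=cloud(c,d); s=ctrl.state(); T=np.array(s['ee_pos']); R=np.array(s['ee_rot'])
b,g,r=[im[:,:,i].astype(int) for i in range(3)]
q=P[(r-b>35)&(abs(P[:,:,2]-.19)<.006)]; u=(q-T)@R; print(len(u),np.percentile(u[:,0],[0,1,99,100]).round(4),np.percentile(u[:,1],[0,1,99,100]).round(4),np.median(q[:,2]))
# fit circle to the outer contour on the visible far side
k=(abs(u[:,1])<.02)&(u[:,0]>0); o=[]
for yb in np.arange(-.02,.02,.002):
    w=u[(u[:,0]>0)&(abs(u[:,1]-yb)<.001)]
    if len(w)>3: o.append((w[:,0].max()-np.sqrt(.03**2-yb**2)))
print('centre offset along tool x',np.median(o))
go(.5304,.0019,.16,131.1)
E
```

```text
3759 [-0.0303 -0.0287  0.0284  0.0289] [-0.03   -0.0278  0.0268  0.029 ] 0.18989841078287253
centre offset along tool x -0.0011096311911100581
d [ 0.0999 -0.0011  0.0422] rz 0.002 a 131.22 tilt [-0.5  0.3] j6 -2.36
```

```bash

python3 -m crank '[{"dx":0.025,"dy":-0.001,"dz":0,"rx":0,"ry":0,"rz":0,"jaw":0.4},{"dx":0.055,"dy":-0.001,"dz":0,"rx":0,"ry":0,"rz":0,"jaw":0.4},{"dx":0.08,"dy":-0.001,"dz":0.015,"rx":0,"ry":0,"rz":0,"jaw":0.4},{"dx":0.1005,"dy":-0.001,"dz":0.03,"rx":0,"ry":0,"rz":0,"jaw":0.4},{"dx":0.1005,"dy":-0.001,"dz":0.042,"rx":0,"ry":0,"rz":0,"jaw":0.4}]' >/dev/null
python3 -m crank '[{"dx":0,"dy":0,"dz":0,"rx":0,"ry":0,"rz":0,"jaw":0.4},{"dx":0,"dy":0,"dz":0,"rx":0,"ry":0,"rz":0,"jaw":0.4},{"dx":0,"dy":0,"dz":0,"rx":0,"ry":0,"rz":0,"jaw":0.4}]'
python3 -c "
from h import *
go(.5304-.0005,.0019-.0005,.08,131.1)"
```

```text
clock: 32.8
ee_pos: [0.5317, 0.0006, 0.1609]
ee_rot: [[-0.753, -0.658, 0.002], [-0.658, 0.753, -0.0], [-0.002, -0.002, -1.0]]
force: [-0.8, 0.2, -1.9]
opening: 0.0597
gripper_force: 25.0
d [0.001  0.0019 0.0809] rz 0.0011 a 131.16 tilt [ 2.4 -0.4] j6 -2.5
```

```bash

python3 -m crank '[{"dx":0.0007,"dy":0.001,"dz":0.01,"rx":0,"ry":0,"rz":0,"jaw":0.4},{"dx":0.0007,"dy":0.001,"dz":0.018,"rx":0,"ry":0,"rz":0,"jaw":0.4},{"dx":0.0007,"dy":0.001,"dz":0.024,"rx":0,"ry":0,"rz":0,"jaw":0.4},{"dx":0.0007,"dy":0.001,"dz":0.027,"rx":0,"ry":0,"rz":0,"jaw":0.4},{"dx":0.0007,"dy":0.001,"dz":0.027,"rx":0,"ry":0,"rz":0,"jaw":0.4}]'
python3 -m crank '[{"dx":0,"dy":0,"dz":0.005,"rx":0,"ry":0,"rz":0,"jaw":0.4},{"dx":0,"dy":0,"dz":0.009,"rx":0,"ry":0,"rz":0,"jaw":0.4},{"dx":0,"dy":0,"dz":0.013,"rx":0,"ry":0,"rz":0,"jaw":0.4},{"dx":0,"dy":0,"dz":0.013,"rx":0,"ry":0,"rz":0,"jaw":0.4}]'
python3 -c "
from h import *
go(.5304-.0005,.0019-.0005,.08,131.1)"
```

```text
clock: 33.3
ee_pos: [0.5287, 0.0004, 0.1325]
ee_rot: [[-0.754, -0.657, -0.001], [-0.657, 0.754, 0.0], [0.001, 0.001, -1.0]]
force: [-0.5, -0.3, -3.0]
opening: 0.0591
gripper_force: 25.0
clock: 33.7
ee_pos: [0.5286, 0.0004, 0.1197]
ee_rot: [[-0.754, -0.657, -0.001], [-0.657, 0.754, 0.0], [0.001, 0.001, -1.0]]
force: [-1.3, -0.9, -1.7]
opening: 0.0592
gripper_force: 25.0
d [-0.0016 -0.0001  0.0397] rz -0.0002 a 131.09 tilt [-1.2  0.2] j6 -2.5
```

```bash

python3 -m crank '[{"dx":-0.001,"dy":0,"dz":0.01,"rx":0,"ry":0,"rz":0,"jaw":0.4},{"dx":-0.001,"dy":0,"dz":0.02,"rx":0,"ry":0,"rz":0,"jaw":0.4},{"dx":-0.001,"dy":0,"dz":0.03,"rx":0,"ry":0,"rz":0,"jaw":0.4},{"dx":-0.001,"dy":0,"dz":0.037,"rx":0,"ry":0,"rz":0,"jaw":0.4},{"dx":-0.001,"dy":0,"dz":0.04,"rx":0,"ry":0,"rz":0,"jaw":0.4}]'
python3 -m crank '[{"dx":0,"dy":0,"dz":0,"rx":0,"ry":0,"rz":0,"jaw":0.4},{"dx":0,"dy":0,"dz":0,"rx":0,"ry":0,"rz":0,"jaw":0.8},{"dx":0,"dy":0,"dz":0,"rx":0,"ry":0,"rz":0,"jaw":1},{"dx":0,"dy":0,"dz":0,"rx":0,"ry":0,"rz":0,"jaw":1},{"dx":0,"dy":0,"dz":0,"rx":0,"ry":0,"rz":0,"jaw":1}]'
python3 -m crank '[{"dx":0,"dy":0,"dz":-0.03,"rx":0,"ry":0,"rz":0,"jaw":1},{"dx":0,"dy":0,"dz":-0.07,"rx":0,"ry":0,"rz":0,"jaw":1},{"dx":0,"dy":0,"dz":-0.11,"rx":0,"ry":0,"rz":0,"jaw":1},{"dx":-0.04,"dy":0,"dz":-0.14,"rx":0,"ry":0,"rz":0,"jaw":1},{"dx":-0.08,"dy":0,"dz":-0.17,"rx":0,"ry":0,"rz":0,"jaw":1}]' >/dev/null
python3 -m crank '[{"dx":-0.02,"dy":0,"dz":0,"rx":0,"ry":0,"rz":0,"jaw":1},{"dx":-0.02,"dy":0,"dz":0,"rx":0,"ry":0,"rz":0,"jaw":1},{"dx":-0.02,"dy":0,"dz":0,"rx":0,"ry":0,"rz":0,"jaw":1}]' | head -2
python3 - <<'E'
from look import *
im,d,c,P=look('w14',['post_foot','collar_1'])
b,g,r=[im[:,:,i].astype(int) for i in range(3)]
q=sel(P,.48,.58,-.05,.055,.06,.072); print('ring',len(q),rect(q),np.median(q[:,2]))
q=sel(P,.49,.57,-.04,.05,.116,.126); print('post',len(q),rect(q))
go(.571,.289,.16,100)
cv2.imwrite('pics/w14c.png',cv2.resize(im[:240],(600,281)))
E
```

```text
clock: 34.2
ee_pos: [0.5291, 0.0011, 0.079]
ee_rot: [[-0.754, -0.657, -0.002], [-0.657, 0.754, 0.0], [0.001, 0.002, -1.0]]
force: [-1.2, 0.1, -2.7]
opening: 0.0595
gripper_force: 25.0
clock: 34.7
ee_pos: [0.5302, 0.0009, 0.0808]
ee_rot: [[-0.754, -0.657, 0.001], [-0.657, 0.754, -0.0], [-0.001, -0.001, -1.0]]
force: [-0.4, 0.2, -0.7]
opening: 0.083
gripper_force: 0.0
clock: 35.5
ee_pos: [0.604, 0.0669, 0.2497]
post_foot [([191.0, 65.0], 0.77, [0.553, -0.076, 0.049])]
collar_1 [([242.0, 104.0], 0.81, [0.547, -0.001, 0.064])]
ring 1507 (array([531.,   1.]), array([58.3, 57.8]), 41.1) 0.06578604875873634
post 230 (array([531.2,   2. ]), array([22.7, 22.2]), 41.5)
d [-0.122   0.1893  0.0893] rz 0.5418 a 131.04 tilt [-3.2 -0.1] j6 -2.36
```

```bash

python3 -m crank '[{"dx":-0.025,"dy":0.035,"dz":0,"rx":0,"ry":0,"rz":0,"jaw":1},{"dx":-0.05,"dy":0.075,"dz":0,"rx":0,"ry":0,"rz":0,"jaw":1},{"dx":-0.075,"dy":0.115,"dz":0,"rx":0,"ry":0,"rz":0,"jaw":1},{"dx":-0.1,"dy":0.155,"dz":0.04,"rx":0,"ry":0,"rz":0,"jaw":1},{"dx":-0.122,"dy":0.189,"dz":0.08,"rx":0,"ry":0,"rz":0,"jaw":1}]' >/dev/null
python3 -m crank '[{"dx":0,"dy":0,"dz":0.009,"rx":0,"ry":0,"rz":0,"jaw":1},{"dx":0,"dy":0,"dz":0.009,"rx":0,"ry":0,"rz":0,"jaw":1},{"dx":0,"dy":0,"dz":0.009,"rx":0,"ry":0,"rz":0,"jaw":1},{"dx":0,"dy":0,"dz":0.009,"rx":0,"ry":0,"rz":0,"jaw":1}]' | head -2
python3 - <<'E'
from look import *
im,d,c,P=look('w15',['collar_3'])
ring(c,im,(.571,.289),40,.016,.06)
q=sel(P,.53,.61,.25,.33,.011,.025); print(rect(q),np.median(q[:,2]))
go(.571,.289,.028,131)
E
```

```text
clock: 36.55
ee_pos: [0.5763, 0.2746, 0.1757]
collar_3 [([266.0, 194.0], 0.89, [0.582, 0.299, 0.001]), ([414.0, 174.0], 0.78, [0.445, 0.419, -0.001])]
outer [0.5714, 0.2885] dia 52.7 bore [([0.5707, 0.2878], 29.8)] area centroid [0.5716, 0.2889]
(array([572.2, 288.3]), array([50.4, 51. ]), 40.2) 0.015519304303261428
d [-0.0051  0.0141  0.1477] rz -0.0003 a 130.98 tilt [2.6 0.5] j6 -2.02
```

```bash

python3 -m crank '[{"dx":-0.005,"dy":0.0135,"dz":0.02,"rx":0,"ry":0,"rz":0,"jaw":1},{"dx":-0.005,"dy":0.0135,"dz":0.045,"rx":0,"ry":0,"rz":0,"jaw":1},{"dx":-0.005,"dy":0.0135,"dz":0.075,"rx":0,"ry":0,"rz":0,"jaw":1},{"dx":-0.005,"dy":0.0135,"dz":0.1,"rx":0,"ry":0,"rz":0,"jaw":1},{"dx":-0.005,"dy":0.0135,"dz":0.12,"rx":0,"ry":0,"rz":0,"jaw":1}]' >/dev/null
python3 -m crank '[{"dx":0,"dy":0,"dz":0,"rx":0,"ry":0,"rz":0,"jaw":1},{"dx":0,"dy":0,"dz":0,"rx":0,"ry":0,"rz":0,"jaw":1},{"dx":0,"dy":0,"dz":0,"rx":0,"ry":0,"rz":0,"jaw":1}]' | head -2
python3 -c "
from h import *
go(.5713,.2885,.028,131)"
```

```text
clock: 37.45
ee_pos: [0.5711, 0.2896, 0.056]
d [ 0.0006 -0.0009  0.028 ] rz 0.0012 a 131.07 tilt [3.1 0.9] j6 -1.99
```

```bash

python3 -m crank '[{"dx":0.0006,"dy":-0.0007,"dz":0.01,"rx":0,"ry":0,"rz":0,"jaw":1},{"dx":0.0006,"dy":-0.0007,"dz":0.02,"rx":0,"ry":0,"rz":0,"jaw":1},{"dx":0.0006,"dy":-0.0007,"dz":0.028,"rx":0,"ry":0,"rz":0,"jaw":1},{"dx":0.0006,"dy":-0.0007,"dz":0.028,"rx":0,"ry":0,"rz":0,"jaw":0.8},{"dx":0.0006,"dy":-0.0007,"dz":0.028,"rx":0,"ry":0,"rz":0,"jaw":0.7}]'
python3 -m crank '[{"dx":0,"dy":0,"dz":0,"rx":0,"ry":0,"rz":0,"jaw":0.6},{"dx":0,"dy":0,"dz":0,"rx":0,"ry":0,"rz":0,"jaw":0.4},{"dx":0,"dy":0,"dz":0,"rx":0,"ry":0,"rz":0,"jaw":0.3},{"dx":0,"dy":0,"dz":0,"rx":0,"ry":0,"rz":0,"jaw":0.3},{"dx":0,"dy":0,"dz":0,"rx":0,"ry":0,"rz":0,"jaw":0.3}]' 25
python3 -m crank '[{"dx":0,"dy":0,"dz":-0.02,"rx":0,"ry":0,"rz":0,"jaw":0.3},{"dx":0,"dy":0,"dz":-0.05,"rx":0,"ry":0,"rz":0,"jaw":0.3},{"dx":0,"dy":0,"dz":-0.09,"rx":0,"ry":0,"rz":0,"jaw":0.3},{"dx":0,"dy":0,"dz":-0.13,"rx":0,"ry":0,"rz":0,"jaw":0.3},{"dx":0,"dy":0,"dz":-0.175,"rx":0,"ry":0,"rz":0,"jaw":0.3}]' >/dev/null
python3 -m crank '[{"dx":0,"dy":0,"dz":0,"rx":0,"ry":0,"rz":0,"jaw":0.3},{"dx":0,"dy":0,"dz":0,"rx":0,"ry":0,"rz":0,"jaw":0.3}]'
cat > held.py <<'E'
from look import *
import sys
s=ctrl.state(); im,d,c=snap('wrist'); P=cloud(c,d); T=np.array(s['ee_pos']); R=np.array(s['ee_rot'])
b,g,r=[im[:,:,i].astype(int) for i in range(3)]; u=(P-T)@R
m=(r-b>35)&(abs(u[:,:,2]-.0117)<.006)&(abs(u[:,:,0])<.04)&(abs(u[:,:,1])<.04); q=u[m]; print(len(q),np.percentile(q[:,0],[0,1,99,100]).round(4),np.percentile(q[:,1],[0,1,99,100]).round(4))
go(.605,.067,.2)
E
python3 held.py
```

```text
clock: 37.95
ee_pos: [0.5694, 0.2885, 0.0257]
ee_rot: [[-0.754, -0.657, -0.001], [-0.657, 0.754, -0.0], [0.001, 0.0, -1.0]]
force: [0.8, 0.1, -0.7]
opening: 0.0778
gripper_force: 0.0
clock: 38.45
ee_pos: [0.5699, 0.2887, 0.0266]
ee_rot: [[-0.754, -0.657, 0.001], [-0.657, 0.754, 0.0], [-0.001, -0.0, -1.0]]
force: [0.9, -0.3, 0.6]
opening: 0.0513
gripper_force: 25.0
clock: 39.15
ee_pos: [0.5699, 0.2886, 0.2023]
ee_rot: [[-0.754, -0.657, 0.002], [-0.657, 0.754, 0.001], [-0.002, -0.001, -1.0]]
force: [-0.0, -0.4, -2.3]
opening: 0.0509
gripper_force: 25.0
2526 [-0.0273 -0.0258  0.0237  0.0242] [-0.0256 -0.0241  0.0227  0.0249]
d [ 0.1181 -0.1906  0.0006] rz 0.0 a 131.09 tilt [-1.9 -0.6] j6 -1.99
```

```bash

python3 -m crank '[{"dx":0.025,"dy":-0.02,"dz":0,"rx":0,"ry":0,"rz":0,"jaw":0.3},{"dx":0.05,"dy":-0.045,"dz":0,"rx":0,"ry":0,"rz":0,"jaw":0.3},{"dx":0.075,"dy":-0.065,"dz":0,"rx":0,"ry":0,"rz":0,"jaw":0.3},{"dx":0.1,"dy":-0.085,"dz":0,"rx":0,"ry":0,"rz":0,"jaw":0.3},{"dx":0.12,"dy":-0.105,"dz":0,"rx":0,"ry":0,"rz":0,"jaw":0.3}]' >/dev/null
python3 -m crank '[{"dx":0.025,"dy":-0.02,"dz":0,"rx":0,"ry":0,"rz":0,"jaw":0.3},{"dx":0.05,"dy":-0.043,"dz":0,"rx":0,"ry":0,"rz":0,"jaw":0.3},{"dx":0.075,"dy":-0.065,"dz":0,"rx":0,"ry":0,"rz":0,"jaw":0.3},{"dx":0.09,"dy":-0.078,"dz":0.02,"rx":0,"ry":0,"rz":0,"jaw":0.3},{"dx":0.0996,"dy":-0.0855,"dz":0.045,"rx":0,"ry":0,"rz":0,"jaw":0.3}]' >/dev/null
python3 -m crank '[{"dx":0,"dy":0,"dz":0,"rx":0,"ry":0,"rz":0,"jaw":0.3},{"dx":0,"dy":0,"dz":0,"rx":0,"ry":0,"rz":0,"jaw":0.3},{"dx":0,"dy":0,"dz":0,"rx":0,"ry":0,"rz":0,"jaw":0.3}]'
python3 -c "
from h import *
go(.5295,.0008,.0946,131)"
```

```text
clock: 40.5
ee_pos: [0.5297, 0.0014, 0.1563]
ee_rot: [[-0.753, -0.658, -0.0], [-0.658, 0.753, 0.0], [-0.0, 0.0, -1.0]]
force: [-0.2, 0.2, -1.4]
opening: 0.0512
gripper_force: 25.0
d [ 0.0005 -0.0003  0.0617] rz 0.0023 a 131.13 tilt [-0.1  0.3] j6 -2.5
```

```bash

python3 -m crank '[{"dx":0.0004,"dy":-0.0003,"dz":0.006,"rx":0,"ry":0,"rz":0,"jaw":0.3},{"dx":0.0004,"dy":-0.0003,"dz":0.011,"rx":0,"ry":0,"rz":0,"jaw":0.3},{"dx":0.0004,"dy":-0.0003,"dz":0.016,"rx":0,"ry":0,"rz":0,"jaw":0.3},{"dx":0.0004,"dy":-0.0003,"dz":0.021,"rx":0,"ry":0,"rz":0,"jaw":0.3},{"dx":0.0004,"dy":-0.0003,"dz":0.023,"rx":0,"ry":0,"rz":0,"jaw":0.3}]'
python3 -m crank '[{"dx":0,"dy":0,"dz":0.008,"rx":0,"ry":0,"rz":0,"jaw":0.3},{"dx":0,"dy":0,"dz":0.018,"rx":0,"ry":0,"rz":0,"jaw":0.3},{"dx":0,"dy":0,"dz":0.028,"rx":0,"ry":0,"rz":0,"jaw":0.3},{"dx":0,"dy":0,"dz":0.036,"rx":0,"ry":0,"rz":0,"jaw":0.3},{"dx":0,"dy":0,"dz":0.036,"rx":0,"ry":0,"rz":0,"jaw":0.3}]'
```

```text
clock: 41.0
ee_pos: [0.529, 0.0004, 0.1327]
ee_rot: [[-0.754, -0.657, -0.001], [-0.657, 0.754, 0.0], [0.001, 0.001, -1.0]]
force: [-0.3, 0.5, -1.2]
opening: 0.0517
gripper_force: 25.0
clock: 41.5
ee_pos: [0.5283, 0.0003, 0.0957]
ee_rot: [[-0.754, -0.657, -0.003], [-0.657, 0.754, 0.001], [0.002, 0.003, -1.0]]
force: [0.2, -0.3, -1.7]
opening: 0.0516
gripper_force: 25.0
```

```bash

python3 -m crank '[{"dx":-0.001,"dy":0,"dz":0.0015,"rx":0,"ry":0,"rz":0,"jaw":0.3},{"dx":-0.001,"dy":0,"dz":0.0015,"rx":0,"ry":0,"rz":0,"jaw":0.3},{"dx":-0.001,"dy":0,"dz":0.0015,"rx":0,"ry":0,"rz":0,"jaw":0.7},{"dx":-0.001,"dy":0,"dz":0.0015,"rx":0,"ry":0,"rz":0,"jaw":1},{"dx":-0.001,"dy":0,"dz":0.0015,"rx":0,"ry":0,"rz":0,"jaw":1}]'
python3 -m crank '[{"dx":0,"dy":0,"dz":0,"rx":0,"ry":0,"rz":0,"jaw":1},{"dx":0,"dy":0,"dz":-0.03,"rx":0,"ry":0,"rz":0,"jaw":1},{"dx":0,"dy":0,"dz":-0.07,"rx":0,"ry":0,"rz":0,"jaw":1},{"dx":-0.03,"dy":0,"dz":-0.11,"rx":0,"ry":0,"rz":0,"jaw":1},{"dx":-0.08,"dy":0,"dz":-0.15,"rx":0,"ry":0,"rz":0,"jaw":1}]' >/dev/null
python3 -m crank '[{"dx":-0.03,"dy":0.02,"dz":-0.05,"rx":0,"ry":0,"rz":0,"jaw":1},{"dx":-0.03,"dy":0.02,"dz":-0.05,"rx":0,"ry":0,"rz":0,"jaw":1},{"dx":-0.03,"dy":0.02,"dz":-0.05,"rx":0,"ry":0,"rz":0,"jaw":1},{"dx":-0.03,"dy":0.02,"dz":-0.05,"rx":0,"ry":0,"rz":0,"jaw":1}]' | head -2
python3 - <<'E'
from look import *
im,d,c,P=look('w16',['pin','offcut_1'])
for lo,hi in((.06,.072),(.076,.088),(.116,.126)):
    q=sel(P,.48,.58,-.05,.055,lo,hi); print(len(q),rect(q),np.median(q[:,2]))
q=sel(P,.5,.61,.09,.18,.11,.14); print('pin',len(q),len(q) and rect(q),np.median(q[:,2]))
m,d,c2=snap('scene'); P=cloud(c2,d); r=ctrl.find_in('scene','scraper'); print([(q['confidence'],P[int(q['point'][1]),int(q['point'][0])].round(3)) for q in r])
a=np.hstack([cv2.resize(im[:230],(640,288))]); b=cv2.resize(m[110:280,90:410],(640,340)); cv2.imwrite('pics/w16c.png',cv2.resize(np.vstack([a,b]),(600,588)))
E
```

```text
clock: 42.0
ee_pos: [0.5305, 0.0008, 0.0963]
ee_rot: [[-0.754, -0.657, 0.001], [-0.657, 0.754, -0.0], [-0.001, -0.001, -1.0]]
force: [0.4, -0.2, -0.2]
opening: 0.0674
gripper_force: 0.0
clock: 42.9
ee_pos: [0.5901, 0.0807, 0.2857]
pin [([302.0, 182.0], 0.83, [0.554, 0.126, 0.113])]
offcut_1 [([55.0, 34.0], 0.8, [0.632, -0.254, 0.014]), ([65.0, 18.0], 0.75, [0.606, -0.256, 0.013]), ([72.0, 4.0], 0.48, [0.584, -0.258, 0.014]), ([295.0, 170.0], 0.16, [0.55, 0.116, 0.084])]
347 (array([530.8,   1. ]), array([57.7, 56.8]), 41.0) 0.06552455370727117
910 (array([532.3,   2. ]), array([49.3, 49.3]), 40.9) 0.08174399688859635
170 (array([530.8,   2.3]), array([22., 22.]), 39.3) 0.1192854255403373
pin 462 (array([557.8, 136.6]), array([35.8, 14.7]), 28.4) 0.12793592206204188
[(0.75, array([ 0.494, -0.417,  0.064]))]
```

View pics/w16c.png

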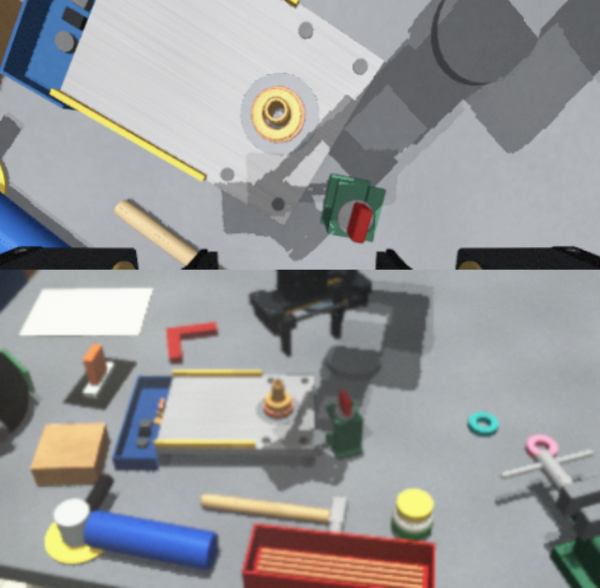

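```bash
python3 - <<'E'
from look import *
for n in('scene','top'):
    m,d,c=snap(n); P=cloud(c,d); b,g,r=[m[:,:,i].astype(int) for i in range(3)]
    q=P[(r-b>60)&(P[:,:,0]>.36)&(P[:,:,0]<.56)&(P[:,:,1]<-.35)&(P[:,:,1]>-.5)]; print(n,len(q),len(q) and (q.mean(0).round(3),q.min(0).round(3),q.max(0).round(3)))
s=ctrl.state(); print(s['clock'],s['force'])
E
```

```text
scene 98 (array([ 0.476, -0.42 ,  0.073]), array([ 0.434, -0.434,  0.028]), array([ 0.496, -0.411,  0.091]))
top 201 (array([ 0.461, -0.422,  0.084]), array([ 0.432, -0.459,  0.   ]), array([ 0.496, -0.408,  0.092]))
43.25 [-0.00549691  0.43804696  0.30143814]
```

Scraper stands at (0.461, −0.422), on the mat centre; everything is in place and the robot touches nothing.

```bash
python3 -c "
from workcell import ctrl
print(ctrl.sign_off())"
```

```text
the job is handed in; nothing more can be done
None
```

The job is handed in, with no verdict returned. In the last camera checks the pin was down in the notch, all five offcuts lay in the tray, the copper and brass collars (the only two present) were home on the post, and the scraper stood upright on its mat.

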